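# Put the fitter's kit back on its shadow pads

## Robot

A 7-joint arm with a two-finger parallel gripper is mounted at the origin on a cart in front of the work surface, level with it; the furniture and walls round the work are solid. World frame = base frame: x ahead of the robot, y to its left, z up, the work surface at z = 0. Lengths are in m, angles in rad, forces in N, time in s.
With the tool pointing down it reaches from about 0.35 to 0.9 m from the base axis. Payload 8.1 kg.
Tool frame: the origin (TCP) lies at the very end of the fingers, on their centre line; the grasp point (between the pads) lies behind it (manip.grasp_offset is the x of the grasp point in the tool frame, in m); x points along the fingers, z is the direction in which the jaws open and shut, and the axes are right-handed (so a half turn about x gives the same grasp; the last joint's range is limited). The gripper opens to 92 mm and grips with 3 to 60 N. Pads are 19 mm wide; open, the fingers measure 130 mm over their backs; the gripper's body (75 mm by 190 mm) begins 47 mm behind the grasp point.
Start: joints at [1.104, 0.434, 0.025, 1.573, -0.012, 1.134, -0.075], TCP at [0.222, -0.584, 0.2] pointing down, gripper open.
Joint ranges: [-2.62, 2.62], [-0.44, 2.09], [-1.27, 1.32], [0.08, 2.57], [-1.32, 4.46], [0.12, 2], [-2.74, 2.74]. Speed limits (rad/s): [2.22, 2.22, 3.01, 3.01, 3.14, 3.14, 3.14].

## Interface

Orientations are given as a unit quaternion [w, x, y, z].
In Python, from rig import manip gives the robot as it stands. The module is installed in compiled form; this text tells all that it offers.
- The arm moves only by the tool jog_arm, never from a script. Its argument "targets" is a list of rows, each a list of 6 numbers: the shift along the tool's x, y, z in m, then the turn, a rotation vector about the tool's x, y, z in degrees. A call has 1 to 12 rows; each row is the pose to reach, as a shift and turn from the pose commanded when the call began, along the tool's axes at that moment; what a row does not reach only later rows make up. A row lasts 1/8 s, in which the tool goes at most 62.5 mm and 10.7 degrees, less where a joint would pass 70% of its speed; a pose out of reach is approached as far as the arm can. A call with a gripper value outside its range is refused whole. "grip" is the opening, from 0 (shut) to 1 (fully open), set as the call begins (left out, the last holds). The fingers move at their own pace and stop on an object; "grip_force" is the grip in N (left out, the last holds). Time passes only in rows, so rows that repeat a pose let the fingers close. It gives the time, the measured TCP pose, the force and the opening at its end, in the units of the state.
- manip.state(): the state, without advancing time (a new reading comes with each control period).
- manip.capture(name): name is "scene" or "side" or "wrist"; returns a dict with "frame" (480x640x3 uint8, blue, green, red), "K" (3x3 intrinsics, pixels), "camera_from_world" (4x4, takes a point from world to camera coordinates). Camera axes: x right, y up, looking along -z (the intrinsics and any distortion apply to the point x, -y, -z); pixel columns grow to the right and rows downward; lengths in m; the calibration is good to about 2 mm. A picture is of the moment at which its call begins. There is no depth.
- manip.job_done(): hands the job in, once; it reports no verdict.
The state is a dict: "time_s": time; "joint_positions": joint angles; "joint_vel": joint speeds; "effort": joint torques, N m; "tcp_pos": TCP position; "tcp_rot": TCP orientation; "wrist_force": force on the tool from outside, world axes, zero at the start; "torque": the same for the moment, N m; "gripper_width": opening from 0.0 (shut) to 1.0 (fully open).
Only numpy, scipy, OpenCV 4.12 (cv2) and the standard library are available. Lean on these libraries where they do the work, as an engineer would, in place of code of your own. Each camera call takes 0.05 s, during which the arm holds its last target.

## Task

Tidy the fitter's kit for the next shift: put the V-block, the brass drift, the bush, the folding hex key set and the roll of tape each on the plywood pad whose dark outline has its shape and size. Each must lie flat, the way up it lies now, covering its outline and lined up with it.

Things in the scene. Friction and masses are not known exactly. Their poses are not given: they have to be found in the camera images.
- v_block: Grey ground-steel V-block, 40 (x) by 48 (y) by 36 mm high, 0.42 kg, standing with its V groove up; the groove runs along x, so the two plain outer faces are those at y = +24 and -24 mm: grasp it across these. Origin at the centre of its underside, z up.
- brass_drift: Brass-coloured drift, a plain rod 13 mm thick and 130 mm long, lying along its y axis; it rests steadily and does not roll. Grasp across x (13 mm). Origin at the centre of its underside, z up.
- bush: Short round tan-coloured turned bush with a bore, 30 mm outside diameter and 22 mm high, standing on end, bore upright. Origin at the centre of its underside, z up.
- hex_set: Folded set of hex keys with red side plates, 36 (x) by 95 (y) by 26 mm high, lying with its length along y; keys stay folded. Grasp across x (34 mm between the outer faces). Origin at the centre of its underside, z up.
- tape_roll: Small black roll of tape with a tan core, 57 mm outside diameter (54 mm across y) and 19 mm high, lying flat; rigid, grasp it across the outside, its middle cannot be entered. Origin at the centre of its underside, z up.
- pad_block: Rectangular plywood pad 60 (x) by 68 (y) by 5 mm thick with a dark flat outline 40 (x) by 48 (y) mm for the V-block; the block's y axis goes along this y axis, either way round. Fixed to the bench; origin at the centre of its underside, the outline's centre straight above it, z up.
- pad_rod: Narrow plywood pad 36 (x) by 150 (y) by 5 mm thick with a dark flat outline 13 (x) by 130 (y) mm for the drift; the drift's y axis goes along this y axis, either way round. Fixed to the bench; origin at the centre of its underside, the outline's centre straight above it, z up.
- pad_small_round: Small round plywood pad, 54 mm diameter, 5 mm thick, with a dark flat ring outline of 30 mm diameter for the bush. Fixed to the bench; origin at the centre of its underside, the outline's centre straight above it, z up.
- pad_bar: Rectangular plywood pad 56 (x) by 115 (y) by 5 mm thick with a dark flat outline 36 (x) by 95 (y) mm for the hex key set; the set's y axis goes along this y axis, either way round. Fixed to the bench; origin at the centre of its underside, the outline's centre straight above it, z up.
- pad_large_round: Large round plywood pad, 78 mm diameter, 5 mm thick, with a dark flat ring outline of 56 mm diameter for the roll of tape. Fixed to the bench; origin at the centre of its underside, the outline's centre straight above it, z up.

How it is judged:
At the end, for the whole second after the job is handed in: Each thing rests on its own pad, still (under 0.01 m/s), flat and same way up (0.1 rad; drift may be rolled about its length), centre within 10 mm horizontally of the pad centre; V-block, drift and hex set have their y axis within 0.2 rad of the pad y axis, either way round (horizontal distance between v_block and pad_block below 0.01 m and linear speed of each of v_block, brass_drift, bush, hex_set, tape_roll below 0.01 m/s and angle between each of v_block, bush, hex_set, tape_roll's own z axis and vertical below 0.1 rad and z of v_block in the frame of pad_block between 0.002 and 0.008 m and angle between the y axis of v_block and the y axis of pad_block, either way round below 0.2 rad and horizontal distance between brass_drift and pad_rod below 0.01 m and angle between brass_drift's own y axis and vertical above 1.47 rad and z of brass_drift in the frame of pad_rod between 0.002 and 0.021 m and angle between the y axis of brass_drift and the y axis of pad_rod, either way round below 0.2 rad and horizontal distance between bush and pad_small_round below 0.01 m and z of bush in the frame of pad_small_round between 0.002 and 0.008 m and horizontal distance between hex_set and pad_bar below 0.01 m and z of hex_set in the frame of pad_bar between 0.002 and 0.008 m and angle between the y axis of hex_set and the y axis of pad_bar, either way round below 0.2 rad and horizontal distance between tape_roll and pad_large_round below 0.01 m and z of tape_roll in the frame of pad_large_round between 0.002 and 0.008 m); the robot touches nothing.
It also fails if it takes over 120 s, if anything falls off the work surface, if the arm or the gripper's body presses on something with over 40 N, if the wrist force passes 120 N, or if a joint passes its speed limit or range.

## Working session

There is one attempt and no reset: what is moved stays moved. The work goes in short steps, Python scripts to look and compute and a tool call to move; the robot and the scene stay as the last step left them, time stands still between calls to the robot, and variables do not carry over. Pictures are saved under pics/ and viewed, and the job is handed in when it is done.

Besides the shell and the picture viewer there is one more tool, called after "Request:" by a JSON object that holds its "api" and its "payload", one argument or row to a line. jog_arm: Moves the arm, as the interface text tells. Its arguments: {"type":"object","properties":{"targets":{"type":"array","items":{"type":"array","items":{"type":"number"}}},"grip":{"type":"number"},"grip_force":{"type":"number"}},"required":["targets"]}

```bash
mkdir -p pics; ls; python3 - <<'E'
from rig import manip
import cv2,numpy as np
print(manip.state()); print(manip.grasp_offset)
for n in ["scene","side","wrist"]:
    c=manip.capture(n); cv2.imwrite(f"pics/{n}0.png",c["frame"]); print(n,c["K"].tolist(),np.round(c["camera_from_world"],4).tolist(),[k for k in c])
E
```

```text
pics
{'time_s': 0.0, 'joint_positions': array([ 1.10440937,  0.43525742,  0.02497876,  1.57409796, -0.01159186,
        1.13401025, -0.07513835]), 'joint_vel': array([ 0.00035366, -0.00022378,  0.00097399, -0.0005443 ,  0.00017583,
        0.00101306, -0.00089623]), 'effort': array([-1.17896707e-03, -6.67858458e+01,  9.84783545e-01, -3.14458787e+01,
       -6.06735097e-02,  4.26524284e-02,  1.25378838e-04]), 'tcp_pos': array([ 0.22212112, -0.58359667,  0.19942336]), 'tcp_rot': array([ 0.58167193,  0.40161652,  0.58267863, -0.40105804]), 'wrist_force': array([-0.97586707,  0.31121969, -0.03097182]), 'torque': array([0.00658469, 0.00571713, 0.02613408]), 'gripper_width': 1.0016318228964336}
-0.0188
scene [[570.8169394837315, 0.0, 312.6703590852651], [0.0, 570.8169394837315, 249.98096859402858], [0.0, 0.0, 1.0]] [[-0.9059, -0.4234, -0.0053, 0.4944], [0.2457, -0.5359, 0.8077, -0.1524], [-0.3448, 0.7304, 0.5896, -1.2432], [0.0, 0.0, 0.0, 1.0]] ['frame', 'K', 'camera_from_world']
side [[448.7694722954134, 0.0, 309.1360127258376], [0.0, 448.7694722954134, 244.85381307083807], [0.0, 0.0, 1.0]] [[-0.9146, -0.4042, 0.0119, 0.4833], [0.2679, -0.5835, 0.7666, -0.1665], [-0.3029, 0.7043, 0.642, -0.8096], [0.0, 0.0, 0.0, 1.0]] ['frame', 'K', 'camera_from_world']
wrist [[397.4871508340673, 0.0, 324.0554576772973], [0.0, 397.4871508340673, 238.83096878784053], [0.0, 0.0, 1.0]] [[0.3552, -0.9348, -0.0003, -0.6241], [0.9, 0.342, -0.2703, 0.0348], [0.2528, 0.0957, 0.9628, -0.3896], [0.0, 0.0, 0.0, 1.0]] ['frame', 'K', 'camera_from_world']
```

View pics/scene0.png

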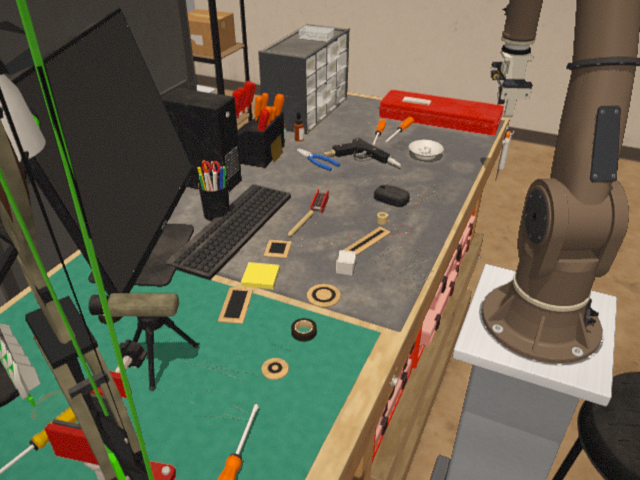

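View pics/side0.png

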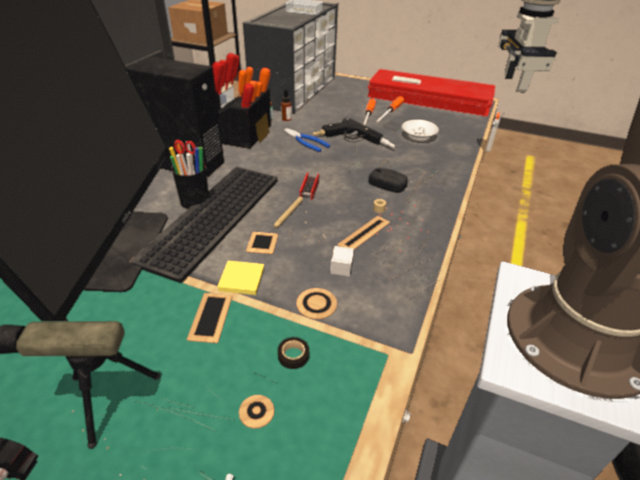

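View pics/wrist0.png

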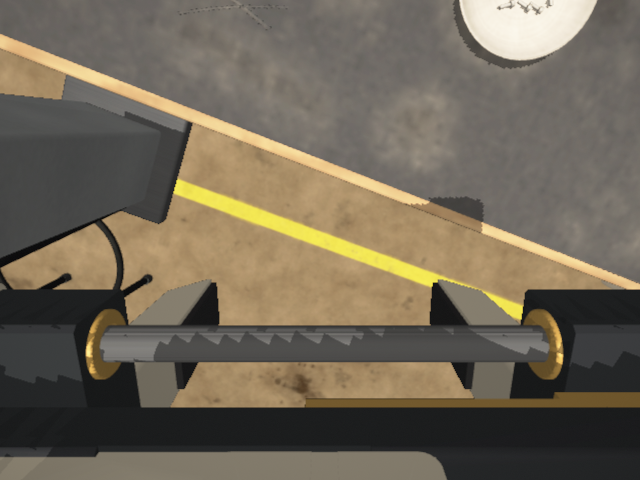

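```bash
cat > h.py <<'E'
import numpy as np, cv2
def project(c,P):
    P=np.atleast_2d(P); M=np.array(c["camera_from_world"]); p=P@M[:3,:3].T+M[:3,3]
    K=np.array(c["K"]); return np.c_[K[0,0]*p[:,0]/-p[:,2]+K[0,2], K[1,1]*-p[:,1]/-p[:,2]+K[1,2]]
def unproj(c,uv,z=0.):
    uv=np.atleast_2d(np.array(uv,float)); K=np.array(c["K"]); M=np.array(c["camera_from_world"])
    d=np.c_[(uv[:,0]-K[0,2])/K[0,0],-(uv[:,1]-K[1,2])/K[1,1],-np.ones(len(uv))]
    R=M[:3,:3]; o=-R.T@M[:3,3]; d=d@R; t=(z-o[2])/d[:,2]; return o+t[:,None]*d
def rectify(c,x0,x1,y0,y1,z=0.,s=1000):
    # image: up = +x, left = +y
    w=int(round((y1-y0)*s)); h=int(round((x1-x0)*s))
    src=project(c,[[x1,y1,z],[x1,y0,z],[x0,y0,z],[x0,y1,z]]).astype(np.float32)
    dst=np.float32([[0,0],[w,0],[w,h],[0,h]])
    return cv2.warpPerspective(c["frame"],cv2.getPerspectiveTransform(src,dst),(w,h),flags=cv2.INTER_CUBIC)
E
python3 - <<'E'
from h import *; from rig import manip
c=manip.capture("scene"); s=manip.capture("side")
import pickle; pickle.dump((c,s),open("cap0.pkl","wb"))
for n,k in (("scene",c),("side",s)):
    im=k["frame"][170:450,170:450] if n=="scene" else k["frame"][160:440,160:440]
    cv2.imwrite(f"pics/z_{n}.png",cv2.resize(im,None,fx=2.1,fy=2.1,interpolation=cv2.INTER_CUBIC))
print(unproj(c,[[335,295],[382,222],[345,270],[303,335],[275,369],[323,294],[236,305],[278,248],[367,241],[320,200],[293,222]]))
print(unproj(s,[[293,356],[257,410],[317,303],[210,317]]))
E
```

```text
[[ 4.37752068e-01  1.09758149e-01  0.00000000e+00]
 [ 4.41617830e-01 -2.24449803e-01  0.00000000e+00]
 [ 4.52403599e-01  1.40094490e-02  0.00000000e+00]
 [ 4.48132898e-01  2.57351451e-01  1.11022302e-16]
 [ 4.57186396e-01  3.66224618e-01  0.00000000e+00]
 [ 4.64293787e-01  1.18075930e-01  0.00000000e+00]
 [ 6.26997907e-01  2.34792796e-01  0.00000000e+00]
 [ 6.43382015e-01  1.20942308e-03  0.00000000e+00]
 [ 4.47027220e-01 -1.23001240e-01  0.00000000e+00]
 [ 6.43623914e-01 -2.59530323e-01  0.00000000e+00]
 [ 6.62791641e-01 -1.23250580e-01  0.00000000e+00]]
[[0.44909709 0.24800791 0.        ]
 [0.45669311 0.36150751 0.        ]
 [0.4597     0.11790477 0.        ]
 [0.62732709 0.23283801 0.        ]]
```

View pics/z_scene.png

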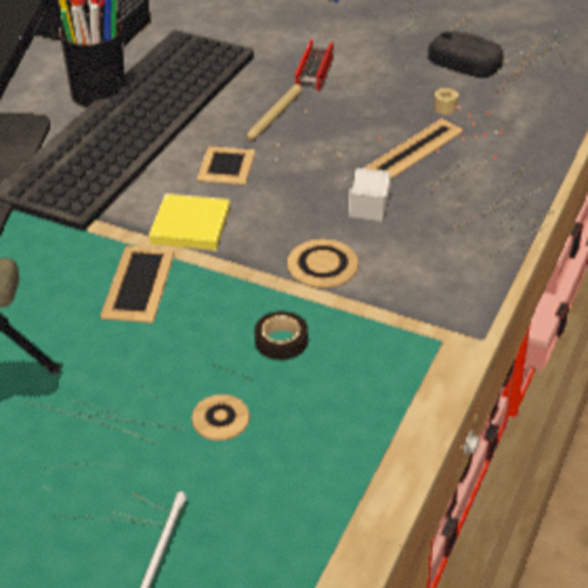

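View pics/z_side.png

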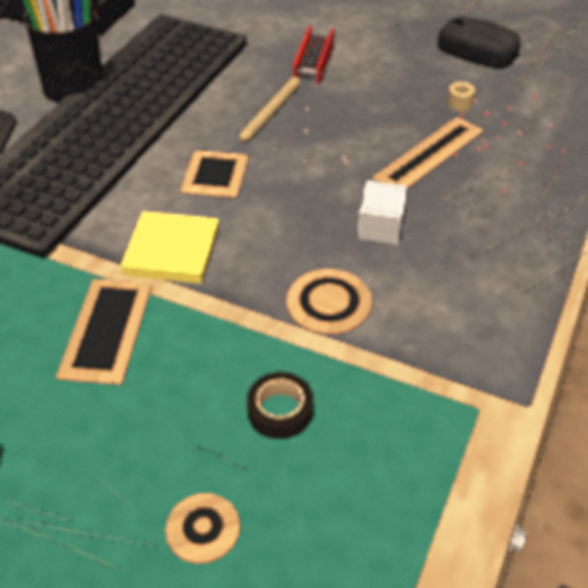

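```bash
python3 - <<'E'
from h import *; import pickle
c,s=pickle.load(open("cap0.pkl","rb"))
for n,k in (("scene",c),("side",s)):
    im=rectify(k,0.38,0.72,-0.34,0.42,0.005,1000)
    for i in range(0,760,100): cv2.putText(im,f"{0.42-i/1000:.2f}",(i,10),0,0.35,(0,255,255)); cv2.line(im,(i,0),(i,340),(0,255,255),1)
    for i in range(20,340,100): cv2.putText(im,f"{0.72-i/1000:.2f}",(0,i),0,0.35,(255,255,0)); cv2.line(im,(0,i),(760,i),(255,255,0),1)
    cv2.imwrite(f"pics/rect_{n}.png",im)
E
```

```text
(no output)
```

View pics/rect_scene.png

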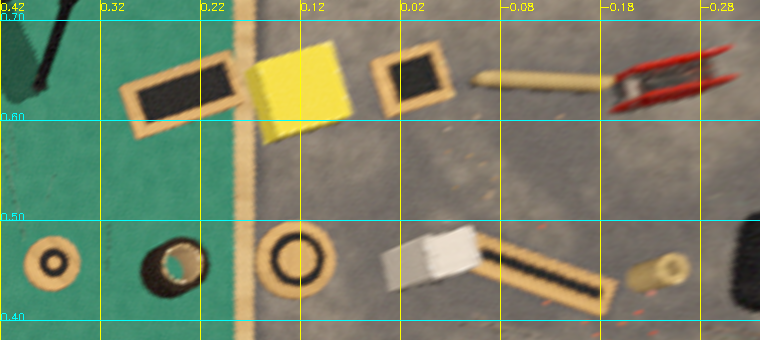

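View pics/rect_side.png

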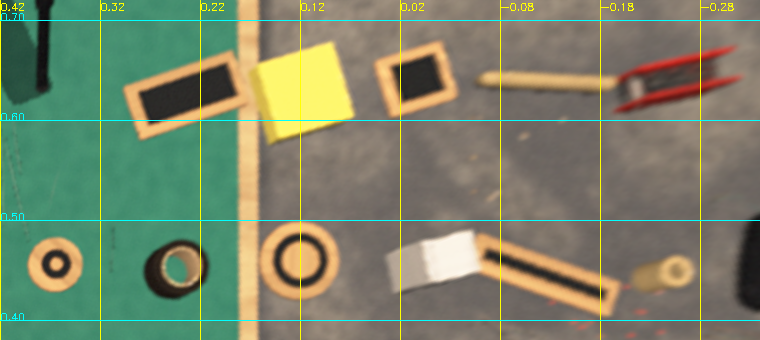

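```bash
cat > fit.py <<'E'
from h import *
from scipy.optimize import minimize
def box(w,l,h,z0=0): return np.array([[sx*w/2,sy*l/2,z] for sx in(-1,1) for sy in(-1,1) for z in(z0,z0+h)])
def cyl(d,h,z0=0,dy=None):
    a=np.linspace(0,2*np.pi,48,endpoint=False); dy=dy or d
    return np.array([[d/2*np.cos(t),dy/2*np.sin(t),z] for t in a for z in(z0,z0+h)])
def rodpts(d,l):
    a=np.linspace(0,2*np.pi,24,endpoint=False)
    return np.array([[d/2*np.cos(t),sy*l/2,d/2+d/2*np.sin(t)] for t in a for sy in(-1,1)])
MODEL=dict(v_block=box(.04,.048,.036),brass_drift=rodpts(.013,.130),bush=cyl(.030,.022),hex_set=box(.034,.095,.026),tape_roll=cyl(.057,.019,0,.054),
 pad_block=box(.06,.068,.005),pad_rod=box(.036,.150,.005),pad_small_round=cyl(.054,.005),pad_bar=box(.056,.115,.005),pad_large_round=cyl(.078,.005))
def place(m,p): 
    c,s=np.cos(p[2]),np.sin(p[2]); return m@np.array([[c,-s,0],[s,c,0],[0,0,1]]).T+[p[0],p[1],0]
S=8
def hullmask(uv,x0,y0,w,h):
    m=np.zeros((h*S//2,w*S//2),np.uint8); k=S/2
    q=cv2.convexHull(((uv-[x0,y0]+.5)*k*16).astype(np.int32)); cv2.fillConvexPoly(m,q,1,shift=4); return m
def fit(name,items,p0,sym=False):
    """items: list of (cap, hullpoints px)"""
    m=MODEL[name]; T=[]
    for c,hp in items:
        lo=hp.min(0).astype(int)-15; wh=(hp.max(0)-hp.min(0)).astype(int)+30
        T.append((c,lo,wh,hullmask(hp,*lo,*wh)))
    def cost(q):
        p=[q[0],q[1],q[2]*5 if not sym else 0]; t=0
        for c,lo,wh,M in T:
            N=hullmask(project(c,place(m,p)),*lo,*wh); t+=1-(M&N).sum()/max(1,(M|N).sum())
        return t/len(T)
    best=None
    q0=np.array([p0[0],p0[1],p0[2]/5])
    for d in (0,.2,-.2):
        q=q0+[0,0,d/5]
        r=minimize(cost,q,method="Nelder-Mead",options=dict(initial_simplex=[q,q+[.01,0,0],q+[0,.01,0],q+[0,0,.03]],xatol=1e-5,fatol=1e-5))
        if best is None or r.fun<best.fun: best=r
    return np.array([best.x[0],best.x[1],best.x[2]*5]),best.fun
E
cat > seg.py <<'E'
from fit import *
def mask(im,kind):
    hsv=cv2.cvtColor(im,cv2.COLOR_BGR2HSV).astype(int); H,Sa,V=hsv[...,0],hsv[...,1],hsv[...,2]
    if kind=="wood": m=(H>8)&(H<28)&(Sa>60)&(V>90)
    if kind=="red": m=((H<8)|(H>170))&(Sa>120)&(V>70)
    if kind=="white": m=(Sa<40)&(V>115)
    if kind=="tape": m=((V<60))|((H>8)&(H<28)&(Sa>40))
    return m.astype(np.uint8)
def hullof(im,kind,roi):
    x0,y0,x1,y1=roi; m=mask(im[y0:y1,x0:x1],kind)
    n,l,st,_=cv2.connectedComponentsWithStats(m); out=np.zeros_like(m)
    big=st[1:,4].max()
    for i in range(1,n):
        if st[i,4]>=(8 if kind=="red" else max(8,big)): out|=(l==i).astype(np.uint8)
    cs,_=cv2.findContours(out,cv2.RETR_EXTERNAL,cv2.CHAIN_APPROX_NONE)
    # pad by half pixel: use pixel corners
    p=np.vstack(cs)[:,0,:].astype(float)
    p=np.vstack([p+[a,b] for a in(-.35,.35) for b in(-.35,.35)])
    return cv2.convexHull((p+[x0,y0]).astype(np.float32))[:,0,:]
E
python3 - <<'E'
from seg import *; import pickle
caps=dict(zip(("scene","side"),pickle.load(open("cap0.pkl","rb"))))
J=dict(v_block=("white",(.455,-.0,.2)),brass_drift=("wood",(.64,-.12,-.0)),bush=("wood",(.45,-.22,0)),hex_set=("red",(.645,-.235,.2)),tape_roll=("tape",(.447,.25,0)),
 pad_block=("wood",(.645,.007,.25)),pad_rod=("wood",(.45,-.125,-.4)),pad_small_round=("wood",(.456,.368,0)),pad_bar=("wood",(.627,.234,.25)),pad_large_round=("wood",(.461,.12,0)))
vis={n:cv2.resize(c["frame"][150:450,150:450],None,fx=2.6,fy=2.6)[:600] for n,c in caps.items()}
vis={n:cv2.resize(c["frame"][170:430,170:450],None,fx=2.8,fy=2.8,interpolation=cv2.INTER_CUBIC)[:600] if n=="scene" else cv2.resize(c["frame"][160:440,170:450],None,fx=2.1,fy=2.1) for n,c in caps.items()}
F={"scene":(170,170,2.8),"side":(170,160,2.1)}
res={}
for n,(k,p0) in J.items():
    it=[];pc=[]
    for cn,c in caps.items():
        uv=project(c,place(MODEL[n],p0)); lo=(uv.min(0)-8).astype(int); hi=(uv.max(0)+8).astype(int)
        hp=hullof(c["frame"],k,(*lo,*hi)); it.append((c,hp))
        pc.append(fit(n,[(c,hp)],p0,"round" in n or n in("bush","tape_roll")))
        a,b,s=F[cn]
        cv2.polylines(vis[cn],[np.int32((hp-[a,b]+.5)*s)],True,(0,0,255),1)
        cv2.polylines(vis[cn],[cv2.convexHull(np.int32((project(c,place(MODEL[n],pc[-1][0]))-[a,b]+.5)*s))],True,(255,255,0),1)
    p,f=fit(n,it,p0,"round" in n or n in("bush","tape_roll")); res[n]=p
    print(n,np.round(p,4),round(f,3),[ (np.round(q,4).tolist(),round(g,3)) for q,g in pc])
pickle.dump(res,open("poses.pkl","wb"))
for n in vis: cv2.imwrite(f"pics/fit_{n}.png",vis[n])
E
```

```text
v_block [ 0.4731 -0.0141 -0.5734] 0.438 [([0.4571, 0.0283, -0.4943], np.float64(0.578)), ([0.4729, -0.0144, -0.6038], np.float64(0.274))]
brass_drift [ 0.6385 -0.1238 -0.0564] 0.231 [([0.6395, -0.1216, -0.0504], np.float64(0.2)), ([0.6387, -0.1247, -0.0491], np.float64(0.236))]
bush [ 0.4434 -0.2307  0.0689] 0.141 [([0.4436, -0.2279, 0.1592], np.float64(0.127)), ([0.444, -0.2349, 0.2749], np.float64(0.138))]
hex_set [ 0.6357 -0.239   0.2264] 0.12 [([0.6359, -0.2377, 0.2232], np.float64(0.112)), ([0.6369, -0.2455, 0.2163], np.float64(0.11))]
tape_roll [ 0.4511  0.2475 -0.026 ] 0.16 [([0.4512, 0.2479, -0.0319], np.float64(0.176)), ([0.4515, 0.2466, -0.0493], np.float64(0.14))]
pad_block [0.6428 0.0046 0.2989] 0.106 [([0.6424, 0.0066, 0.2781], np.float64(0.094)), ([0.6423, 0.003, 0.2803], np.float64(0.108))]
pad_rod [ 0.4464 -0.1273 -0.3449] 0.144 [([0.4471, -0.1247, -0.3384], np.float64(0.158)), ([0.4461, -0.1286, -0.3507], np.float64(0.124))]
pad_small_round [0.4574 0.3657 0.0994] 0.064 [([0.4579, 0.3665, 0.0745], np.float64(0.027)), ([0.4566, 0.3643, 0.0983], np.float64(0.033))]
pad_bar [0.6201 0.2284 0.142 ] 0.473 [([0.6197, 0.2293, 0.1224], np.float64(0.51)), ([0.6215, 0.2278, 0.1829], np.float64(0.434))]
pad_large_round [ 0.4565  0.1371 -0.1664] 0.347 [([0.4536, 0.142, -0.2153], np.float64(0.355)), ([0.4566, 0.1371, -0.1871], np.float64(0.333))]
```

View pics/fit_scene.png

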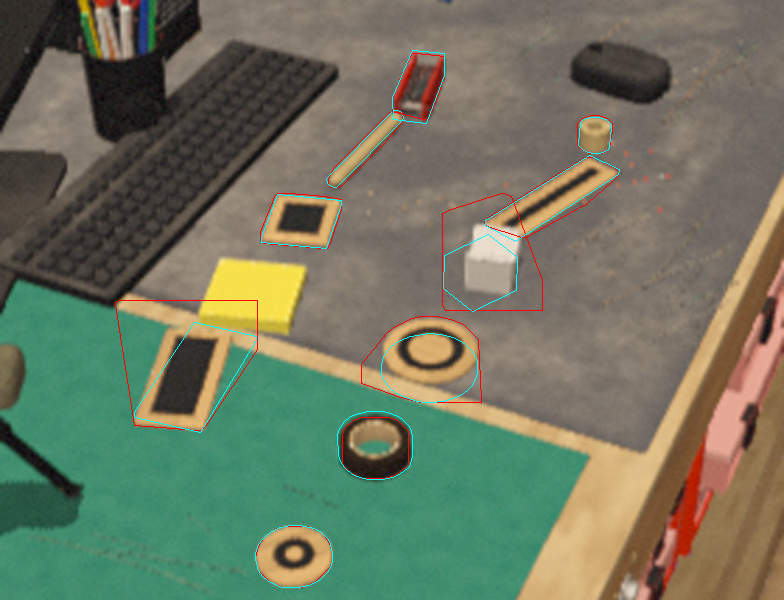

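View pics/fit_side.png

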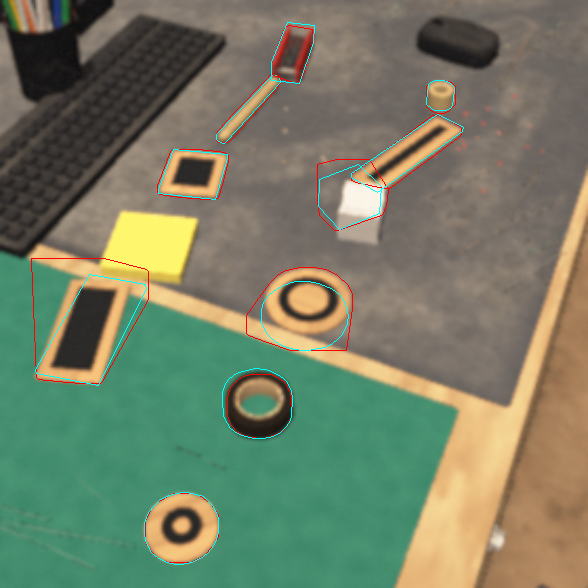

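```bash
cat >> seg.py <<'E'
_m=mask
def mask(im,kind):
    hsv=cv2.cvtColor(im,cv2.COLOR_BGR2HSV).astype(int); H,Sa,V=hsv[...,0],hsv[...,1],hsv[...,2]
    if kind=="dark": return (V<78).astype(np.uint8)
    if kind=="white": return ((V>128)&(Sa<35)).astype(np.uint8)
    return _m(im,kind)
MODEL.update(o_block=box(.04,.048,0,.005),o_rod=box(.013,.130,0,.005),o_bar=box(.036,.095,0,.005),o_large=cyl(.056,0,.005),o_small=cyl(.030,0,.005))
def run(caps,J,tag,F):
    vis={cn:cv2.resize(caps[cn]["frame"][F[cn][1]:F[cn][3],F[cn][0]:F[cn][2]],None,fx=F[cn][4],fy=F[cn][4],interpolation=cv2.INTER_CUBIC) for cn in caps}
    res={}
    for n,(k,p0) in J.items():
        it=[];pc=[]; sym="round" in n or n in("bush","tape_roll","o_large","o_small")
        for cn,c in caps.items():
            uv=project(c,place(MODEL[n],p0)); lo=(uv.min(0)-6).astype(int); hi=(uv.max(0)+6).astype(int)
            hp=hullof(c["frame"],k,(*lo,*hi)); it.append((c,hp)); pc.append(fit(n,[(c,hp)],p0,sym))
            a,b,s=F[cn][0],F[cn][1],F[cn][4]
            cv2.polylines(vis[cn],[np.int32((hp-[a,b]+.5)*s)],True,(0,0,255),1)
            cv2.polylines(vis[cn],[cv2.convexHull(np.int32((project(c,place(MODEL[n],pc[-1][0]))-[a,b]+.5)*s))],True,(255,255,0),1)
        p=np.mean([q[0] for q in pc],0); res[n]=p
        print(n,np.round(p,4),[ (np.round(q,4).tolist(),round(float(g),3)) for q,g in pc])
    for n in vis: cv2.imwrite(f"pics/{tag}_{n}.png",vis[n])
    return res
E
python3 - <<'E'
from seg import *; import pickle
caps=dict(zip(("scene","side"),pickle.load(open("cap0.pkl","rb"))))
J=dict(v_block=("white",(.457,-.003,.2)),o_block=("dark",(.6425,.006,.29)),o_rod=("dark",(.447,-.126,-.345)),o_small=("dark",(.4575,.366,0)),o_bar=("dark",(.627,.234,.25)),o_large=("dark",(.461,.12,0)))
F={"scene":(210,210,390,390,3.3),"side":(180,190,400,410,2.7)}
res=pickle.load(open("poses.pkl","rb")); res.update(run(caps,J,"fit2",F))
pickle.dump(res,open("poses.pkl","wb"))
E
python3 -c "
import cv2,numpy as np
cv2.imwrite('pics/fit2.png',np.hstack([cv2.resize(cv2.imread('pics/fit2_%s.png'%n),(400,400)) for n in('scene','side')]))"
```

```text
v_block [ 0.4656 -0.0323  0.2887] [([0.469, -0.0347, 0.3303], 0.49), ([0.4621, -0.0299, 0.2471], 0.485)]
o_block [0.6429 0.0016 0.4266] [([0.643, 0.0029, 0.431], 0.241), ([0.6429, 0.0002, 0.4222], 0.273)]
o_rod [ 0.4458 -0.1235 -0.3469] [([0.4447, -0.1243, -0.3398], 0.365), ([0.4469, -0.1227, -0.3541], 0.377)]
o_small [0.4575 0.3644 0.1451] [([0.4582, 0.3661, 0.0602], 0.266), ([0.4569, 0.3627, 0.23], 0.23)]
o_bar [0.6279 0.2325 0.3156] [([0.6283, 0.2343, 0.3132], 0.147), ([0.6274, 0.2307, 0.3179], 0.147)]
o_large [0.4603 0.1192 0.0233] [([0.4608, 0.1207, 0.0342], 0.203), ([0.4598, 0.1177, 0.0125], 0.183)]
```

View pics/fit2.png

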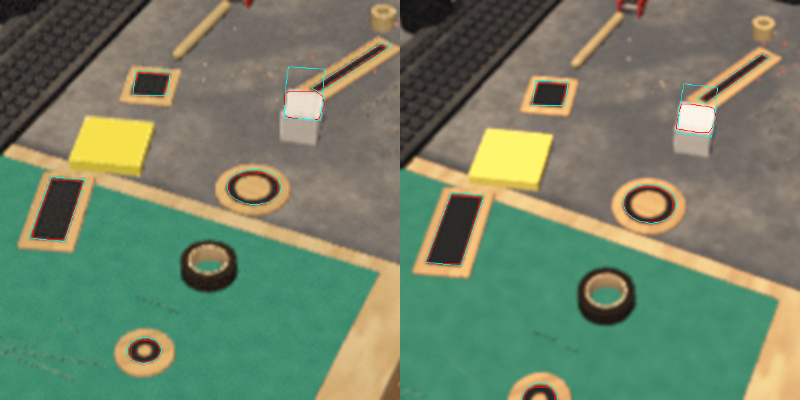

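```bash
python3 - <<'E'
from seg import *; import pickle
caps=dict(zip(("scene","side"),pickle.load(open("cap0.pkl","rb"))))
MODEL["vtop"]=box(.04,.048,0,.036)
MODEL["pad_bar2"]=box(.05,.109,0,.005)
J=dict(vtop=("white",(.455,.003,.2)))
F={"scene":(310,210,390,290,5),"side":(300,210,380,290,5)}
r=run(caps,J,"fit3",F)
# overlay full wireframe
def edges(img,c,m,p,a,b,s,col):
    q=cv2.convexHull
for p in [r["vtop"]]:
  for cn in caps:
    im=cv2.imread(f"pics/fit3_{cn}.png"); a,b,_,_,s=F[cn]
    for zz in (0,.036):
        q=project(caps[cn],place(np.array([[-.02,-.024,zz],[.02,-.024,zz],[.02,.024,zz],[-.02,.024,zz]]),p))
        cv2.polylines(im,[np.int32((q-[a,b]+.5)*s)],True,(0,255,0),1)
    cv2.imwrite(f"pics/fit3_{cn}.png",im)
cv2.imwrite('pics/fit3.png',np.hstack([cv2.imread(f'pics/fit3_{n}.png') for n in caps]))
E
```

```text
vtop [0.4528 0.0059 0.3147] [([0.4531, 0.008, 0.3874], 0.073), ([0.4525, 0.0038, 0.2421], 0.091)]
```

View pics/fit3.png

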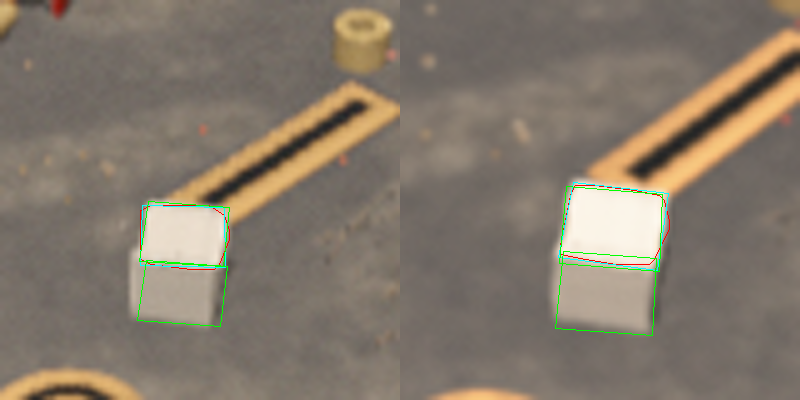

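```bash
cat > mv.py <<'E'
from h import *; from scipy.spatial.transform import Rotation as Ro
def Rt(st): q=st["tcp_rot"]; return Ro.from_quat([q[1],q[2],q[3],q[0]])
def jawyaw(st): z=Rt(st).as_matrix()[:,2]; return np.arctan2(z[1],z[0])
def plan(st,pos,yaw):
    """tool down, jaw dir at angle yaw (mod pi) -> shift, rotvec deg"""
    R=Rt(st); best=None
    for k in (0,1):
        a=yaw+k*np.pi; z=np.array([np.cos(a),np.sin(a),0]); x=np.array([0,0,-1.]); y=np.cross(z,x)
        T=Ro.from_matrix(np.c_[x,y,z]); v=(R.inv()*T).as_rotvec(degrees=True)
        q7=st["joint_positions"][6]+np.radians(v[0])
        if best is None or np.linalg.norm(v)<np.linalg.norm(best[1]): best=(R.inv().apply(np.array(pos)-st["tcp_pos"]),v)
    print("shift",np.round(best[0],4),"turn",np.round(best[1],1)); return best
E
python3 - <<'E'
from mv import *; from rig import manip
st=manip.state(); print(Rt(st).as_matrix().round(3),np.degrees(jawyaw(st)))
c=manip.capture("wrist"); M=c["camera_from_world"]; o=-M[:3,:3].T@M[:3,3]; R=Rt(st)
print("cam in tool",R.inv().apply(o-st["tcp_pos"]).round(4),"axes in tool", (R.as_matrix().T@M[:3,:3].T).round(3))
plan(st,[.40,-.231,.2],np.pi/2)
E
```

```text
[[-0.     0.935  0.356]
 [ 0.001  0.356 -0.935]
 [-1.    -0.    -0.001]] -69.16129530781238
cam in tool [-0.1848  0.0714 -0.0006] axes in tool [[-0.001  0.27  -0.963]
 [-0.001  0.963  0.27 ]
 [ 1.     0.001 -0.001]]
shift [ 0.      0.2917 -0.2666] turn [20.8 -0.   0. ]
```

```bash
python3 - <<'E'
from mv import *; from rig import manip
plan(manip.state(),[.444,-.231,.15],0)
E
```

```text
shift [ 0.0501  0.3328 -0.251 ] turn [-69.2  -0.   -0. ]
```

Request:
{"api": "jog_arm", "payload": {
  "targets": [
    [0.01,0.06,-0.045,-10,0,0],
    [0.02,0.12,-0.09,-20,0,0],
    [0.03,0.18,-0.135,-30,0,0],
    [0.04,0.24,-0.18,-40,0,0],
    [0.05,0.29,-0.22,-50,0,0],
    [0.05,0.32,-0.24,-60,0,0],
    [0.05,0.333,-0.251,-69.2,0,0],
    [0.05,0.333,-0.251,-69.2,0,0],
    [0.05,0.333,-0.251,-69.2,0,0],
    [0.05,0.333,-0.251,-69.2,0,0]
  ],
  "grip": 1,
  "grip_force": 25
}}

```text
time_s: 1.55
tcp_pos: [0.4436, -0.2325, 0.1502]
tcp_rot: [0.707, 0.001, 0.707, -0.001]
wrist_force: [-0.1, -0.0, 0.4]
gripper_width: 0.998
```

```bash
cat > look.py <<'E'
import sys
from mv import *; from rig import manip; import pickle
def look(tag):
    st=manip.state(); w=manip.capture("wrist"); pickle.dump((st,w),open("w.pkl","wb"))
    cv2.imwrite(f"pics/{tag}.png",w["frame"])
    print("t",round(st["time_s"],2),"tcp",st["tcp_pos"].round(4),"yaw",round(np.degrees(jawyaw(st)),2),"grip",round(st["gripper_width"],3),"F",st["wrist_force"].round(1),"q",st["joint_positions"].round(2))
    return st,w
if __name__=="__main__": look(sys.argv[1])
E
python3 look.py w1
```

```text
t 1.55 tcp [ 0.4436 -0.2325  0.1502] yaw -0.14 grip 0.998 F [-0.1 -0.   0.4] q [ 0.68  0.32 -0.38  1.91  0.15  0.94  0.23]
```

View pics/w1.png

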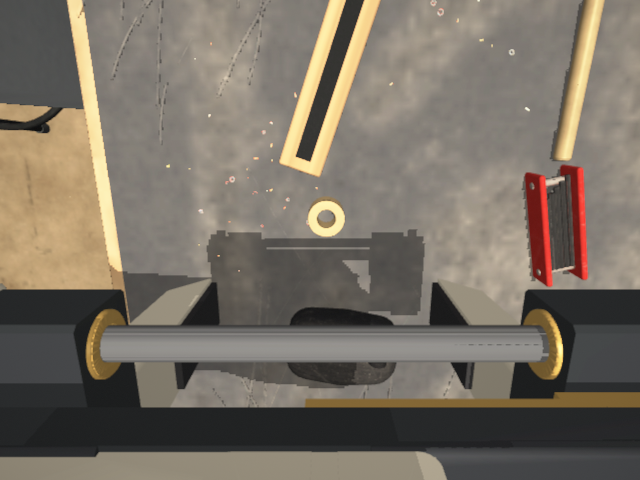

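```bash
python3 - <<'E'
from seg import *; import pickle
st,w=pickle.load(open("w.pkl","rb"))
print(unproj(w,[[326,218]],.022))
r=run({"w":w},dict(bush=("wood",(.443,-.231,0)),hex_set=("red",(.636,-.24,.22))),"fw1",{"w":(250,0,640,300,2)})
print(unproj(w,[[281,162],[319,175],[328,0]],.005))
E
```

```text
[[ 0.44375773 -0.23058441  0.022     ]]
bush [ 0.4436 -0.2313  0.0655] [([0.4436, -0.2313, 0.0655], 0.027)]
hex_set [ 0.6357 -0.2404  0.2254] [([0.6357, -0.2404, 0.2254], 0.03)]
[[ 0.40713318 -0.18742165  0.005     ]
 [ 0.43814195 -0.19809231  0.005     ]
 [ 0.4456174  -0.06985144  0.005     ]]
```

View pics/fw1_w.png

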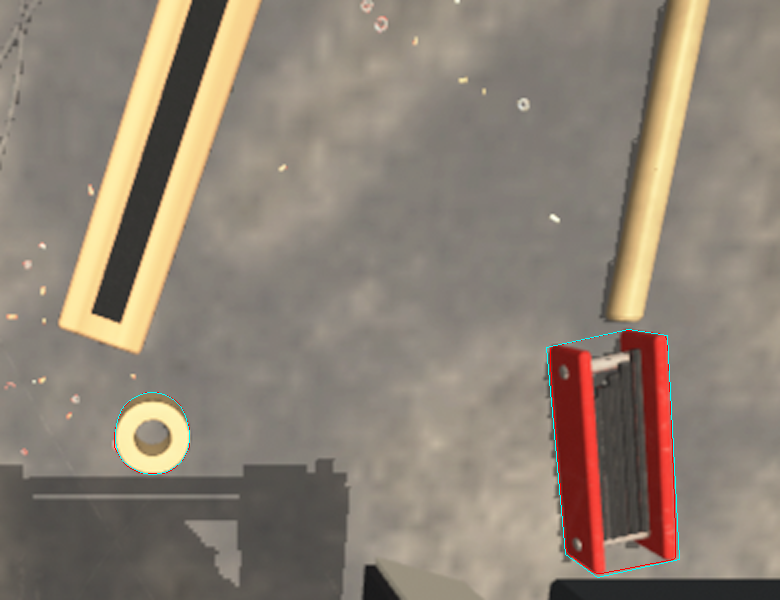

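Request:
{"api": "jog_arm", "payload": {
  "targets": [
    [0.05,0.001,0,0,0,0],
    [0.1,0.001,0,0,0,0],
    [0.13,0.001,0,0,0,0],
    [0.146,0.001,0,0,0,0],
    [0.146,0.001,0,0,0,0],
    [0.146,0.001,0,0,0,0]
  ]
}}

```text
time_s: 2.35
tcp_pos: [0.4451, -0.2306, 0.0053]
tcp_rot: [0.708, -0.0, 0.707, -0.0]
wrist_force: [-0.1, -0.3, -0.2]
gripper_width: 1.002
```

Request:
{"api": "jog_arm", "payload": {
  "targets": [
    [0,0,0,0,0,0],
    [0,0,0,0,0,0],
    [0,0,0,0,0,0],
    [0,0,0,0,0,0],
    [0,0,0,0,0,0],
    [0,0,0,0,0,0]
  ],
  "grip": 0.2,
  "grip_force": 25
}}

```text
time_s: 3.1
tcp_pos: [0.4443, -0.2301, 0.0042]
tcp_rot: [0.707, -0.0, 0.707, 0.0]
wrist_force: [-0.2, 0.2, -0.1]
gripper_width: 0.4
```

Request:
{"api": "jog_arm", "payload": {
  "targets": [
    [0,0,0,0,0,0],
    [0,0,0,0,0,0],
    [0,0,0,0,0,0],
    [-0.02,0,0,0,0,0],
    [-0.05,0,0,0,0,0],
    [-0.1,0,0,0,0,0],
    [-0.12,0,0,0,0,0],
    [-0.12,0,0,0,0,0]
  ]
}}

```text
time_s: 4.1
tcp_pos: [0.4454, -0.2306, 0.1258]
tcp_rot: [0.708, -0.001, 0.706, -0.0]
wrist_force: [0.1, 0.7, 0.3]
gripper_width: 0.195
```

```bash
python3 look.py w2; python3 - <<'E'
from mv import *; from rig import manip
plan(manip.state(),[.4575,.3655,.10],0)
E
```

```text
t 4.1 tcp [ 0.4454 -0.2306  0.1258] yaw 0.03 grip 0.195 F [0.1 0.7 0.3] q [ 0.68  0.35 -0.39  1.94  0.17  0.88  0.2 ]
shift [0.0241 0.5958 0.0133] turn [0.  0.1 0. ]
```

View pics/w2.png

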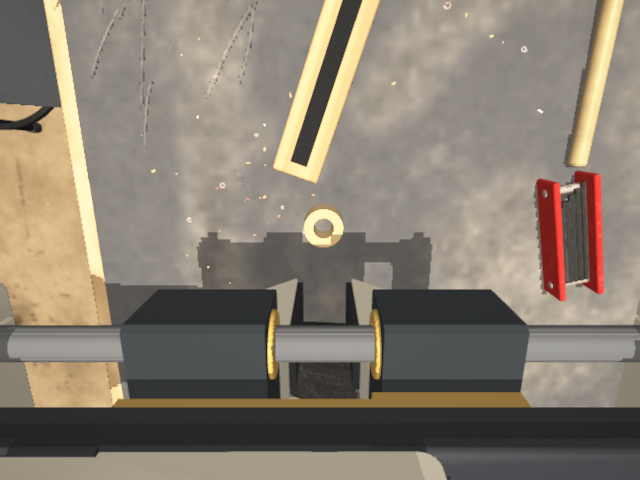

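```bash
python3 - <<'E'
from seg import *; import pickle
from mv import *
st,w=pickle.load(open("w.pkl","rb"))
R=Rt(st)
print(project(w,st["tcp_pos"]), project(w,st["tcp_pos"]+R.apply([-.0188,0,0])))
for z in (.022,.1,.14,.16): print(z,unproj(w,[[323,228]],z))
r=run({"w":w},dict(bush=("wood",(.443,-.231,0))),"fw2",{"w":(250,0,640,300,2)})
E
```

```text
[[327.19242329 279.05743262]] [[327.58243336 294.42919703]]
0.022 [[ 0.44349749 -0.23087843  0.022     ]]
0.1 [[ 0.44334122 -0.21096059  0.1       ]]
0.14 [[ 0.44326109 -0.2007463   0.14      ]]
0.16 [[ 0.44322102 -0.19563916  0.16      ]]
bush [ 0.4435 -0.2313  0.0633] [([0.4435, -0.2313, 0.0633], 0.023)]
```

Request:
{"api": "jog_arm", "payload": {
  "targets": [
    [0,0,0,0,0,0],
    [0,0,0,0,0,0],
    [0,0,0,0,0,0],
    [0,0,0,0,0,0],
    [0,0,0,0,0,0],
    [0.05,-0.001,-0.001,0,0,0],
    [0.1,-0.001,-0.001,0,0,0],
    [0.122,-0.001,-0.001,0,0,0],
    [0.122,-0.001,-0.001,0,0,0],
    [0.122,-0.001,-0.001,0,0,0],
    [0.122,-0.001,-0.001,0,0,0]
  ],
  "grip": 0.7
}}

```text
time_s: 5.52
tcp_pos: [0.4442, -0.2315, 0.0035]
tcp_rot: [0.708, -0.001, 0.706, -0.0]
wrist_force: [-0.0, 0.3, 0.2]
gripper_width: 0.704
```

```bash
python3 look.py w3
```

```text
t 5.53 tcp [ 0.4442 -0.2315  0.0035] yaw 0.03 grip 0.704 F [-0.   0.3  0.2] q [ 0.62  0.52 -0.32  2.05  0.28  0.6   0.1 ]
```

View pics/w3.png

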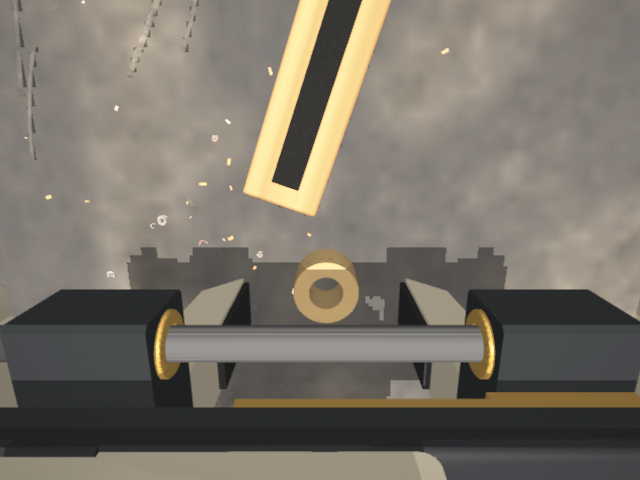

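Request:
{"api": "jog_arm", "payload": {
  "targets": [
    [0,0,0,0,0,0],
    [0,0,0,0,0,0],
    [0,0,0,0,0,0],
    [0,0,0,0,0,0],
    [0,0,0,0,0,0],
    [0,0,0,0,0,0],
    [0,0,0,0,0,0],
    [0,0,0,0,0,0]
  ],
  "grip": 0,
  "grip_force": 25
}}

```text
time_s: 6.58
tcp_pos: [0.4433, -0.2311, 0.0022]
tcp_rot: [0.707, -0.0, 0.707, 0.0]
wrist_force: [-0.1, -0.2, 0.4]
gripper_width: 0.004
```

```bash
python3 look.py w4
```

```text
t 6.58 tcp [ 0.4433 -0.2311  0.0022] yaw 0.04 grip 0.004 F [-0.1 -0.2  0.4] q [ 0.62  0.53 -0.32  2.05  0.29  0.6   0.1 ]
```

View pics/w4.png

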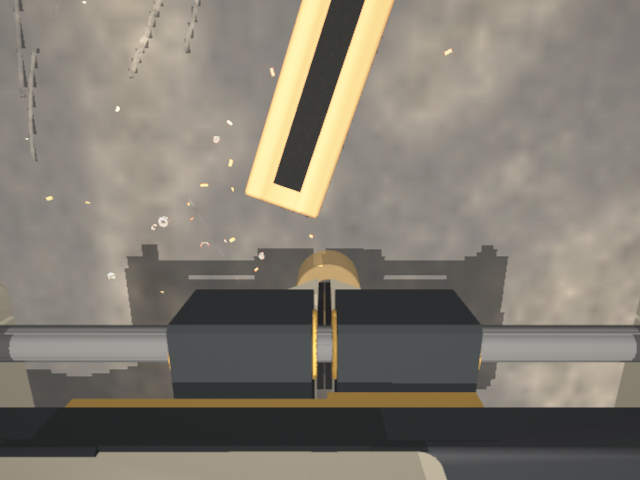

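```bash
python3 - <<'E'
from mv import *; from rig import manip
o=[]
for n,(x0,y0) in (("scene",(300,140)),("side",(320,120))):
    c=manip.capture(n); st=manip.state(); print(n,project(c,st["tcp_pos"]),project(c,[[.4436,-.2313,0],[.4436,-.2313,.022]]))
    o.append(cv2.resize(c["frame"][y0:y0+120,x0:x0+130],(400,370),interpolation=cv2.INTER_CUBIC))
cv2.imwrite("pics/chk1.png",np.hstack(o))
E
```

```text
scene [[382.28393088 219.98017236]] [[382.15094929 220.58499595]
 [382.68865452 213.80431128]]
side [[378.67827766 208.80053949]] [[378.48587848 209.4670498 ]
 [379.49008941 202.08338701]]
```

View pics/chk1.png

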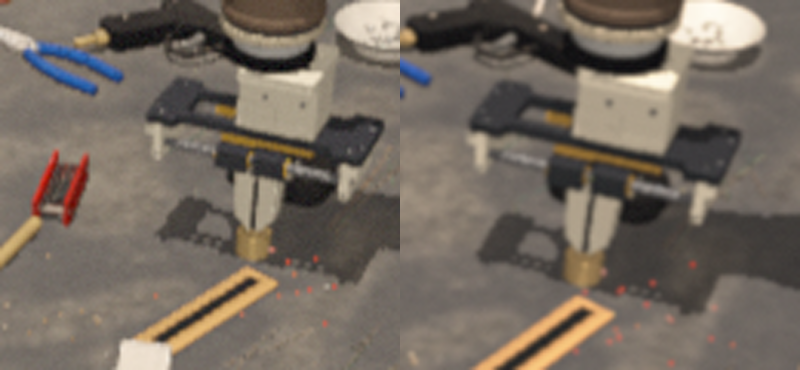

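Request:
{"api": "jog_arm", "payload": {
  "targets": [
    [0.001,0,0,0,0,0],
    [0.001,0,0,0,0,0],
    [0.001,0,0,0,0,0]
  ]
}}

```text
time_s: 7.1
tcp_pos: [0.4433, -0.2311, 0.0012]
tcp_rot: [0.707, -0.0, 0.707, 0.0]
wrist_force: [0.3, 0.0, -0.1]
gripper_width: 0.004
```

Request:
{"api": "jog_arm", "payload": {
  "targets": [
    [0.001,0,0,0,0,0],
    [0.001,0,0,0,0,0],
    [0.001,0,0,0,0,0]
  ]
}}

```text
time_s: 7.48
tcp_pos: [0.4433, -0.2311, 0.0002]
tcp_rot: [0.707, -0.0, 0.707, 0.0]
wrist_force: [0.8, 1.0, -0.1]
gripper_width: 0.008
```

Request:
{"api": "jog_arm", "payload": {
  "targets": [
    [0,0,0,0,0,0],
    [0,0,0,0,0,0],
    [0,0,0,0,0,0],
    [0,0,0,0,0,0],
    [0,0,0,0,0,0],
    [0,0,0,0,0,0],
    [0.005,0,0,0,0,0],
    [0.01,0,0,0,0,0],
    [0.01,0,0,0,0,0]
  ],
  "grip": 0.6
}}

```text
time_s: 8.6
tcp_pos: [0.4429, -0.2309, -0.0104]
tcp_rot: [0.707, -0.0, 0.707, 0.0]
wrist_force: [-0.3, -0.9, 0.2]
gripper_width: 0.597
```

```bash
python3 - <<'E'
from mv import *; from rig import manip
o=[]
for n,(x0,y0) in (("scene",(300,140)),("side",(320,120))):
    c=manip.capture(n); st=manip.state(); print(n,st["tcp_pos"],st["wrist_force"])
    o.append(cv2.resize(c["frame"][y0:y0+120,x0:x0+130],(400,370),interpolation=cv2.INTER_CUBIC))
cv2.imwrite("pics/chk2.png",np.hstack(o))
E
```

```text
scene [ 0.44304257 -0.23095499 -0.01010054] [ 0.57960608  0.79366726 -0.63416078]
side [ 0.44317157 -0.23097316 -0.00993303] [-0.03294436 -0.77068689 -0.0744911 ]
```

View pics/chk2.png

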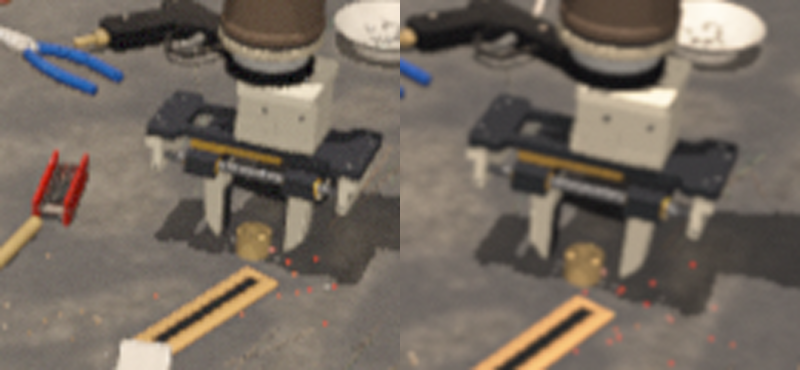

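Request:
{"api": "jog_arm", "payload": {
  "targets": [
    [0.003,0,0,0,0,0],
    [0.006,0,0,0,0,0],
    [0.006,0,0,0,0,0]
  ]
}}

```text
time_s: 9.07
tcp_pos: [0.4431, -0.231, -0.016]
tcp_rot: [0.707, -0.0, 0.707, 0.0]
wrist_force: [1.1, 0.1, -0.7]
gripper_width: 0.6
```

Request:
{"api": "jog_arm", "payload": {
  "targets": [
    [0,0,0,0,0,0],
    [0,0,0,0,0,0],
    [0,0,0,0,0,0],
    [0,0,0,0,0,0],
    [0,0,0,0,0,0],
    [0,0,0,0,0,0]
  ],
  "grip": 0.1,
  "grip_force": 20
}}

```text
time_s: 9.82
tcp_pos: [0.4434, -0.2312, -0.0157]
tcp_rot: [0.707, -0.0, 0.707, 0.0]
wrist_force: [0.5, 0.7, 1.1]
gripper_width: 0.313
```

Request:
{"api": "jog_arm", "payload": {
  "targets": [
    [-0.03,0,0,0,0,0],
    [-0.08,0.02,0,0,0,0],
    [-0.12,0.07,0,0,0,0],
    [-0.13,0.13,0.003,0,0,0],
    [-0.13,0.19,0.006,0,0,0],
    [-0.13,0.25,0.009,0,0,0],
    [-0.13,0.31,0.012,0,0,0],
    [-0.13,0.37,0.014,0,0,0],
    [-0.13,0.43,0.014,0,0,0],
    [-0.13,0.49,0.014,0,0,0],
    [-0.13,0.54,0.014,0,0,0],
    [-0.13,0.54,0.014,0,0,0]
  ]
}}

```text
time_s: 11.32
tcp_pos: [0.4552, 0.3138, 0.1142]
tcp_rot: [0.707, -0.002, 0.707, 0.003]
wrist_force: [-0.2, -1.3, -0.6]
gripper_width: 0.314
```

```bash
python3 look.py w5; python3 - <<'E'
from mv import *; from rig import manip
plan(manip.state(),[.4575,.3655,.0],0)
E
```

```text
t 11.32 tcp [0.4552 0.3138 0.1142] yaw 0.4 grip 0.314 F [-0.2 -1.3 -0.6] q [-0.32  0.46 -0.52  1.82  0.28  0.93 -0.96]
shift [0.1139 0.0547 0.002 ] turn [ 0.2 -0.1 -0. ]
```

View pics/w5.png

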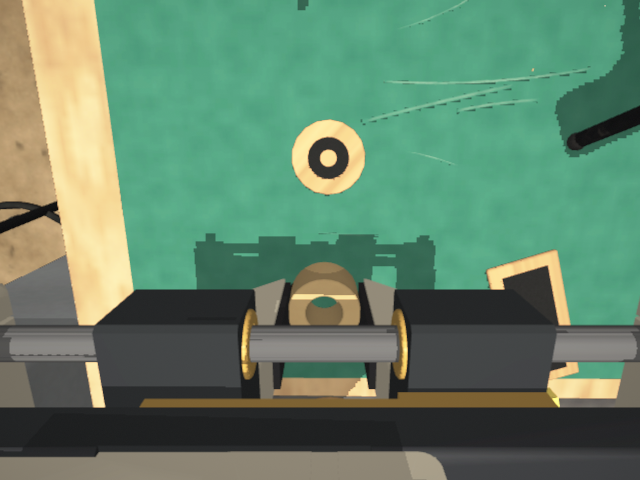

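```bash
python3 - <<'E'
from seg import *; import pickle
st,w=pickle.load(open("w.pkl","rb"))
r=run({"w":w},dict(pad_small_round=("wood",(.457,.366,0))),"fw",{"w":(250,0,640,300,2)})
from mv import *; from rig import manip
st=manip.state(); print(st["tcp_pos"]); plan(st,[.4575,.3655,-.0095],0)
E
```

```text
pad_small_round [0.4563 0.3654 0.0107] [([0.4563, 0.3654, 0.0107], 0.014)]
[0.45583878 0.31075769 0.11384612]
shift [0.1234 0.0547 0.002 ] turn [ 0.2 -0.1 -0. ]
```

Request:
{"api": "jog_arm", "payload": {
  "targets": [
    [0.03,0.03,0.001,0,0,0],
    [0.07,0.055,0.001,0,0,0],
    [0.1,0.055,0.001,0,0,0],
    [0.1,0.055,0.001,0,0,0],
    [0.1,0.055,0.001,0,0,0]
  ]
}}

```text
time_s: 12.0
tcp_pos: [0.4587, 0.3631, 0.0152]
tcp_rot: [0.707, 0.0, 0.707, -0.0]
wrist_force: [0.4, -0.4, 0.2]
gripper_width: 0.315
```

```bash
python3 - <<'E'
from mv import *; from rig import manip
st=manip.state(); print(st["tcp_pos"]); plan(st,[.4572,.3655,-.0095],0)
E
```

```text
[0.45868914 0.36311213 0.01521658]
shift [ 0.0247  0.0024 -0.0015] turn [-0.  0.  0.]
```

Request:
{"api": "jog_arm", "payload": {
  "targets": [
    [0.015,0.002,-0.001,0,0,0],
    [0.022,0.002,-0.001,0,0,0],
    [0.0245,0.002,-0.001,0,0,0],
    [0.0245,0.002,-0.001,0,0,0]
  ]
}}

```text
time_s: 12.5
tcp_pos: [0.4569, 0.3659, -0.0103]
tcp_rot: [0.707, -0.0, 0.707, 0.0]
wrist_force: [-0.6, 0.2, -0.2]
gripper_width: 0.311
```

Request:
{"api": "jog_arm", "payload": {
  "targets": [
    [0,0,0,0,0,0],
    [0,0,0,0,0,0],
    [0,0,0,0,0,0],
    [0,0,0,0,0,0],
    [-0.04,0,0,0,0,0],
    [-0.09,0,0,0,0,0],
    [-0.13,0,0,0,0,0],
    [-0.14,-0.05,0,0,0,0],
    [-0.14,-0.09,0,0,0,0],
    [-0.14,-0.09,0,0,0,0]
  ],
  "grip": 0.9
}}

```text
time_s: 13.75
tcp_pos: [0.4576, 0.2721, 0.1297]
tcp_rot: [0.707, 0.0, 0.707, -0.002]
wrist_force: [-0.3, 0.5, 0.3]
gripper_width: 0.899
```

```bash
python3 look.py w6; python3 - <<'E'
from seg import *; import pickle
st,w=pickle.load(open("w.pkl","rb"))
from mv import *
plan(st,[.451,.2475,.13],0)
E
```

```text
t 13.75 tcp [0.4576 0.2721 0.1297] yaw -0.22 grip 0.899 F [-0.3  0.5  0.3] q [-0.24  0.42 -0.53  1.85  0.26  0.94 -0.89]
shift [-0.0002 -0.0246 -0.0065] turn [-0.2  0.   0.1]
```

View pics/w6.png

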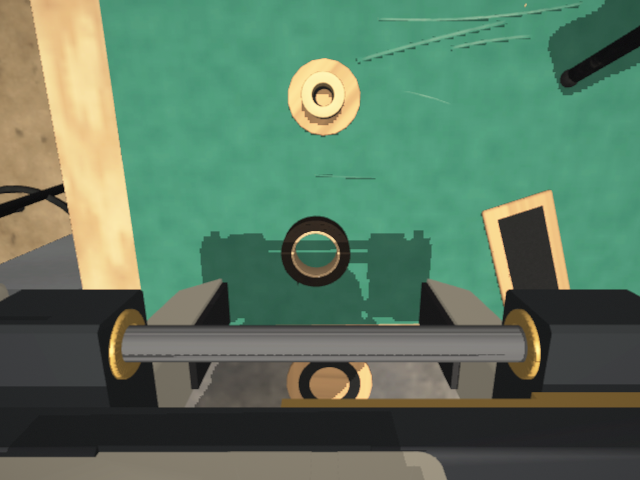

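```bash
python3 - <<'E'
from seg import *; import pickle
st,w=pickle.load(open("w.pkl","rb"))
print(unproj(w,[[316,254],[316,251]],.019))
for p in ((.451,.2475,0),(.4485,.2475,0)):
    uv=project(w,place(MODEL["tape_roll"],p)); print(uv.min(0),uv.max(0))
print(project(w,place(MODEL["bush"],(.457,.366,0))).min(0),project(w,place(MODEL["bush"],(.457,.366,0))).max(0))
# bush vs pad centre by pixels
print("bush top",unproj(w,[[323,95]],.027),"pad",unproj(w,[[324,97]],.005))
im=cv2.resize(w["frame"][40:300,230:420],None,fx=3,fy=3); im=im[:600]; cv2.imwrite("pics/w6z.png",im)
E
```

```text
[[0.44986872 0.24900345 0.019     ]
 [0.44989331 0.25146198 0.019     ]]
[281.02761267 216.73429003] [353.89765071 287.84376812]
[277.83103545 216.74915564] [350.70207531 287.85927216]
[302.883629    71.44671913] [346.16447771 117.94330552]
bush top [[0.45594231 0.36549983 0.027     ]] pad [[0.4566688  0.36563542 0.005     ]]
```

View pics/w6z.png

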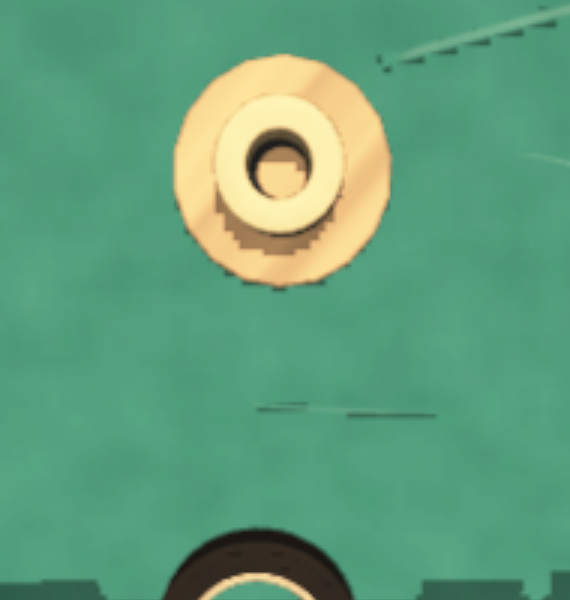

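Request:
{"api": "jog_arm", "payload": {
  "targets": [
    [0.03,-0.024,-0.007,0,0,0],
    [0.08,-0.0245,-0.007,0,0,0],
    [0.12,-0.0245,-0.007,0,0,0],
    [0.138,-0.0245,-0.007,0,0,0],
    [0.145,-0.0245,-0.007,0,0,0],
    [0.145,-0.0245,-0.007,0,0,0],
    [0.145,-0.0245,-0.007,0,0,0]
  ]
}}

```text
time_s: 14.68
tcp_pos: [0.4505, 0.2522, -0.0144]
tcp_rot: [0.708, -0.0, 0.707, 0.001]
wrist_force: [0.2, -1.6, 0.1]
gripper_width: 0.903
```

Request:
{"api": "jog_arm", "payload": {
  "targets": [
    [0,0,0,0,0,0],
    [0,0,0,0,0,0],
    [0,0,0,0,0,0],
    [0,0,0,0,0,0],
    [0,0,0,0,0,0]
  ],
  "grip": 0.4
}}

```text
time_s: 15.3
tcp_pos: [0.4501, 0.2514, -0.0151]
tcp_rot: [0.707, -0.0, 0.707, 0.0]
wrist_force: [0.9, -1.1, 3.3]
gripper_width: 0.577
```

```bash
python3 look.py w7; python3 - <<'E'
from mv import *; from rig import manip
plan(manip.state(),[.461,.1195,-.009],0)
E
```

```text
t 15.3 tcp [ 0.4501  0.2514 -0.0151] yaw 0.03 grip 0.577 F [ 0.9 -1.1  3.3] q [-0.3   0.59 -0.43  2.02  0.42  0.61 -1.01]
shift [-0.0061 -0.1319  0.0108] turn [0. 0. 0.]
```

View pics/w7.png

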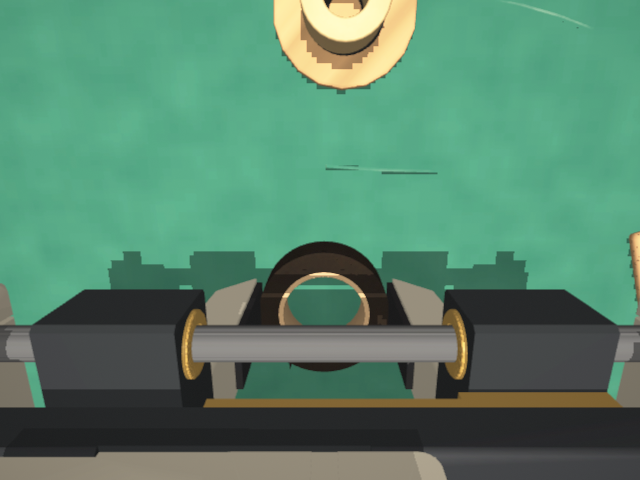

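Request:
{"api": "jog_arm", "payload": {
  "targets": [
    [-0.03,0,0,0,0,0],
    [-0.06,-0.02,0.003,0,0,0],
    [-0.07,-0.06,0.007,0,0,0],
    [-0.07,-0.1,0.011,0,0,0],
    [-0.06,-0.128,0.011,0,0,0],
    [-0.04,-0.128,0.011,0,0,0],
    [-0.04,-0.128,0.011,0,0,0],
    [-0.04,-0.128,0.011,0,0,0],
    [-0.04,-0.128,0.011,0,0,0]
  ]
}}

```text
time_s: 16.48
tcp_pos: [0.4614, 0.1241, 0.0253]
tcp_rot: [0.707, -0.0, 0.707, 0.001]
wrist_force: [-0.6, -0.6, -0.1]
gripper_width: 0.579
```

```bash
python3 look.py w8; python3 - <<'E'
from mv import *; from rig import manip
plan(manip.state(),[.461,.123,-.009],0)
E
```

```text
t 16.48 tcp [0.4614 0.1241 0.0253] yaw 0.09 grip 0.579 F [-0.6 -0.6 -0.1] q [-0.01  0.48 -0.48  2.08  0.36  0.65 -0.73]
shift [ 0.0343 -0.001  -0.0004] turn [ 0.1  0.1 -0. ]
```

View pics/w8.png

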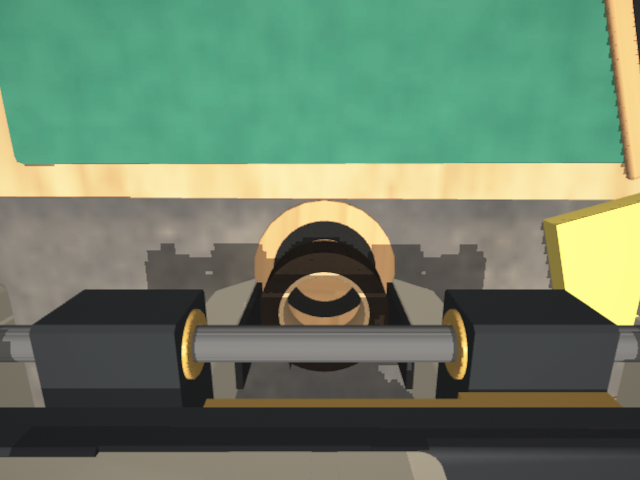

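Request:
{"api": "jog_arm", "payload": {
  "targets": [
    [0.02,-0.001,0,0,0,0],
    [0.03,-0.001,0,0,0,0],
    [0.0345,-0.001,0,0,0,0],
    [0.0345,-0.001,0,0,0,0]
  ]
}}

```text
time_s: 17.02
tcp_pos: [0.4611, 0.1226, -0.0097]
tcp_rot: [0.707, -0.0, 0.707, 0.0]
wrist_force: [-0.4, -0.3, 0.6]
gripper_width: 0.578
```

Request:
{"api": "jog_arm", "payload": {
  "targets": [
    [0,0,0,0,0,0],
    [0,0,0,0,0,0],
    [0,0,0,0,0,0],
    [-0.04,0,0,0,0,0],
    [-0.09,0,0,0,0,0],
    [-0.13,-0.03,0,0,0,0],
    [-0.14,-0.08,0,0,0,0],
    [-0.14,-0.11,0,0,0,0],
    [-0.14,-0.11,0,0,0,0],
    [-0.14,-0.11,0,0,0,0]
  ],
  "grip": 0.95
}}

```text
time_s: 18.27
tcp_pos: [0.4611, 0.0131, 0.1303]
tcp_rot: [0.707, -0.0, 0.707, 0.0]
wrist_force: [0.1, 0.8, 0.3]
gripper_width: 0.953
```

```bash
python3 look.py w9
```

```text
t 18.27 tcp [0.4611 0.0131 0.1303] yaw 0.05 grip 0.953 F [0.1 0.8 0.3] q [ 0.3   0.3  -0.54  2.01  0.2   0.87 -0.35]
```

View pics/w9.png

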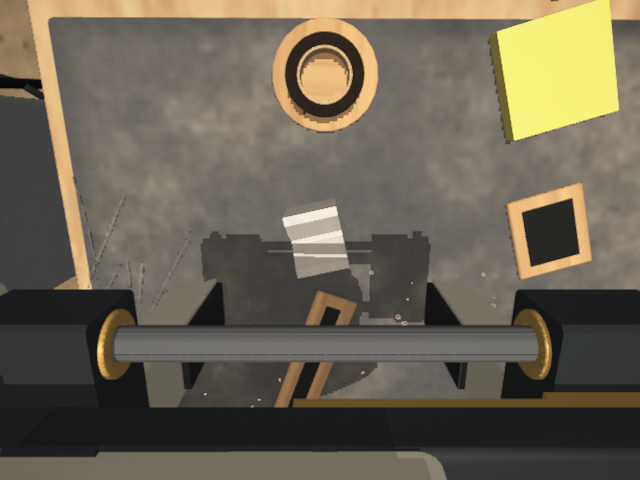

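```bash
python3 - <<'E'
from seg import *; import pickle
st,w=pickle.load(open("w.pkl","rb"))
im=cv2.resize(w["frame"][170:310,240:400],None,fx=4,fy=4,interpolation=cv2.INTER_CUBIC)
for p,col in (((.453,.006,.24),(0,255,0)),):
    for zz in (0,.036):
        q=project(w,place(np.array([[-.02,-.024,zz],[.02,-.024,zz],[.02,.024,zz],[-.02,.024,zz]]),p))
        cv2.polylines(im,[np.int32((q-[240,170]+.5)*4)],True,col,1)
cv2.imwrite("pics/vz.png",im)
r=run({"w":w},dict(pad_large_round=("wood",(.461,.1195,0)),pad_block=("wood",(.6425,.005,.28))),"fw9",{"w":(250,0,640,300,2)})
E
```

```text
pad_large_round [0.4605 0.1238 0.0296] [([0.4605, 0.1238, 0.0296], 0.177)]
pad_block [0.6427 0.0035 0.2946] [([0.6427, 0.0035, 0.2946], 0.01)]
```

View pics/vz.png

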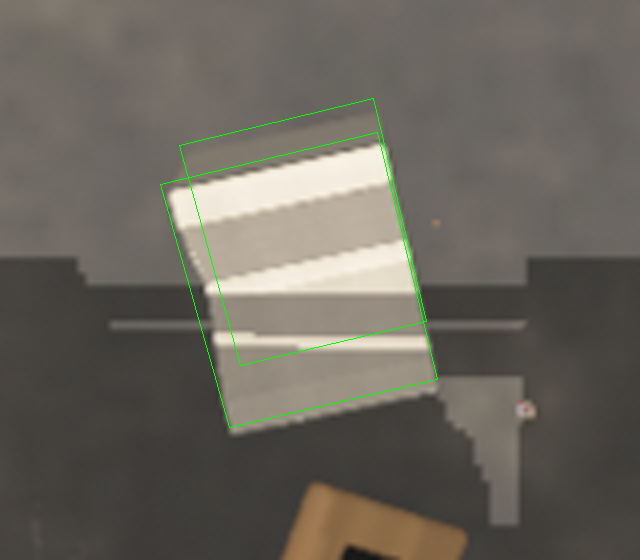

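View pics/fw9_w.png

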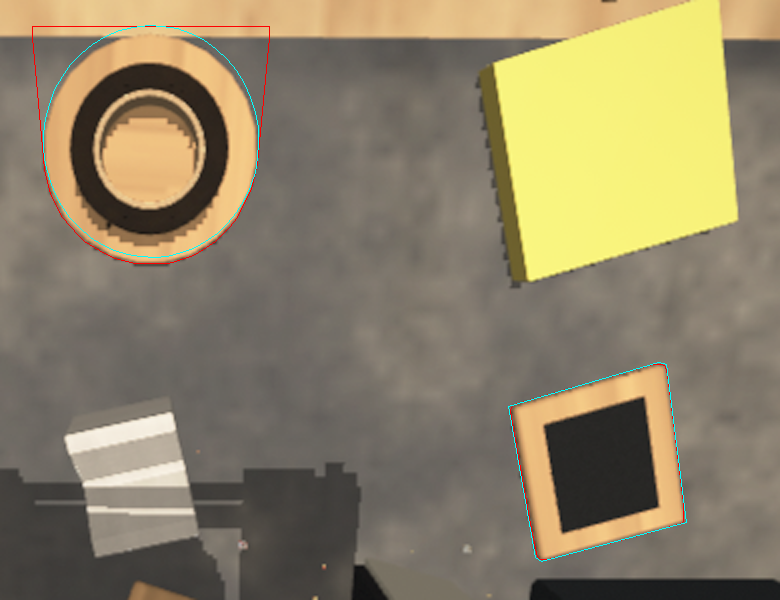

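```bash
python3 - <<'E'
from mv import *; from rig import manip
plan(manip.state(),[.4535,.004,.06],np.radians(-90)+.24)
E
```

```text
shift [ 0.0702 -0.0095 -0.0076] turn [76.4 -0.  -0. ]
```

Request:
{"api": "jog_arm", "payload": {
  "targets": [
    [0,-0.0095,-0.0076,10,0,0],
    [0,-0.0095,-0.0076,20,0,0],
    [0,-0.0095,-0.0076,30,0,0],
    [0,-0.0095,-0.0076,40,0,0],
    [0,-0.0095,-0.0076,50,0,0],
    [0,-0.0095,-0.0076,60,0,0],
    [0.02,-0.0095,-0.0076,70,0,0],
    [0.05,-0.0095,-0.0076,76.4,0,0],
    [0.07,-0.0095,-0.0076,76.4,0,0],
    [0.07,-0.0095,-0.0076,76.4,0,0],
    [0.07,-0.0095,-0.0076,76.4,0,0]
  ],
  "grip": 0.8
}}

```text
time_s: 19.7
tcp_pos: [0.4539, 0.0038, 0.0608]
tcp_rot: [0.556, 0.437, 0.556, -0.436]
wrist_force: [0.6, -0.2, 0.5]
gripper_width: 0.801
```

```bash
python3 look.py w10;python3 - <<'E'
from mv import *; from rig import manip
plan(manip.state(),[.4535,.004,-.008],np.radians(-90)+.24)
E
```

```text
t 19.7 tcp [0.4539 0.0038 0.0608] yaw -76.28 grip 0.801 F [ 0.6 -0.2  0.5] q [ 0.08  0.36 -0.26  2.12  0.14  0.67 -1.6 ]
shift [ 0.069  -0.0006 -0.0006] turn [-0.1  0.  -0.1]
```

View pics/w10.png

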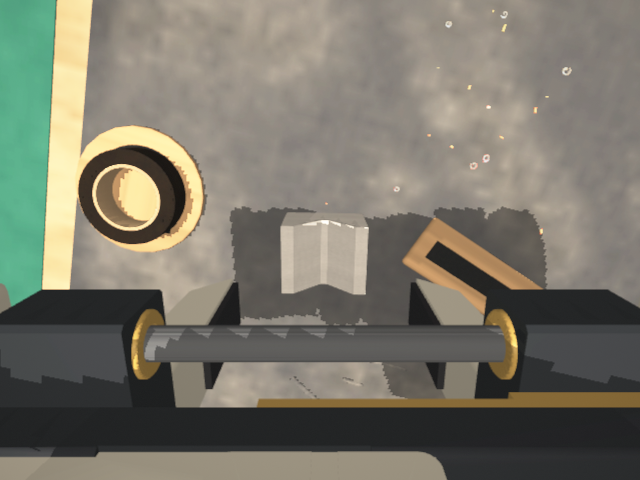

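Request:
{"api": "jog_arm", "payload": {
  "targets": [
    [0.03,-0.0005,-0.0005,0,0,0],
    [0.055,-0.0005,-0.0005,0,0,0],
    [0.07,-0.0005,-0.0005,0,0,0],
    [0.07,-0.0005,-0.0005,0,0,0]
  ]
}}

```text
time_s: 20.25
tcp_pos: [0.4528, 0.0034, -0.0098]
tcp_rot: [0.556, 0.437, 0.556, -0.437]
wrist_force: [-0.2, 0.6, 0.9]
gripper_width: 0.802
```

Request:
{"api": "jog_arm", "payload": {
  "targets": [
    [0,0,0,0,0,0],
    [0,0,0,0,0,0],
    [0,0,0,0,0,0],
    [0,0,0,0,0,0],
    [0,0,0,0,0,0]
  ],
  "grip": 0.3,
  "grip_force": 30
}}

```text
time_s: 20.88
tcp_pos: [0.4534, 0.0034, -0.0092]
tcp_rot: [0.556, 0.437, 0.556, -0.437]
wrist_force: [-1.0, -0.3, 7.7]
gripper_width: 0.521
```

```bash
python3 look.py w11;python3 - <<'E'
from mv import *; from rig import manip
plan(manip.state(),[.6427,.0045,.06],np.radians(-90)+.29)
E
```

```text
t 20.88 tcp [ 0.4534  0.0034 -0.0092] yaw -76.36 grip 0.521 F [-1.  -0.3  7.7] q [ 0.04  0.48 -0.21  2.18  0.21  0.49 -1.67]
shift [-0.0691  0.1843  0.0436] turn [-3.   0.  -0.1]
```

View pics/w11.png

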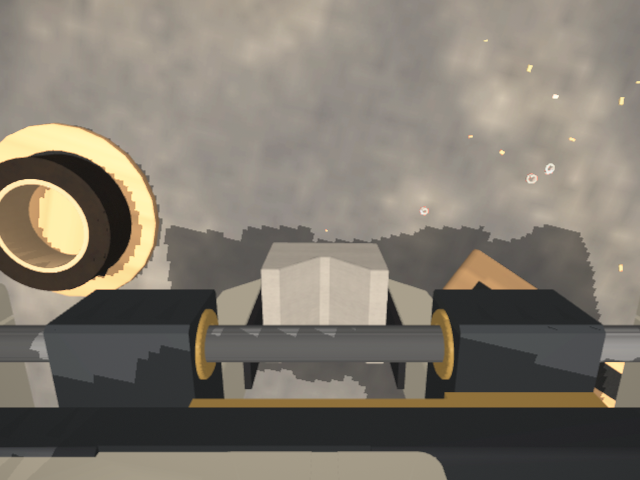

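Request:
{"api": "jog_arm", "payload": {
  "targets": [
    [-0.03,0,0,0,0,0],
    [-0.06,0.01,0.002,0,0,0],
    [-0.07,0.04,0.01,-1,0,0],
    [-0.07,0.08,0.02,-2,0,0],
    [-0.07,0.12,0.03,-3,0,0],
    [-0.07,0.155,0.038,-3,0,0],
    [-0.07,0.184,0.0436,-3,0,0],
    [-0.07,0.184,0.0436,-3,0,0],
    [-0.07,0.184,0.0436,-3,0,0],
    [-0.07,0.184,0.0436,-3,0,0]
  ]
}}

```text
time_s: 22.18
tcp_pos: [0.6408, 0.0041, 0.06]
tcp_rot: [0.567, 0.422, 0.567, -0.423]
wrist_force: [0.0, -0.1, -4.9]
gripper_width: 0.525
```

```bash
python3 look.py w12;python3 - <<'E'
from mv import *; from rig import manip
plan(manip.state(),[.6427,.0045,-.0035],np.radians(-90)+.29)
E
```

```text
t 22.18 tcp [0.6408 0.0041 0.06  ] yaw -73.36 grip 0.525 F [ 0.  -0.1 -4.9] q [ 0.06  0.61 -0.23  1.66  0.17  0.89 -1.52]
shift [0.0637 0.0017 0.0001] turn [0.  0.  0.1]
```

View pics/w12.png

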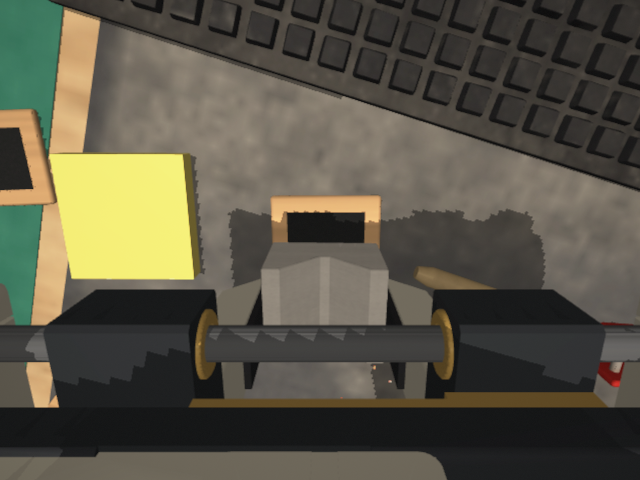

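Request:
{"api": "jog_arm", "payload": {
  "targets": [
    [0.03,0.0015,0,0,0,0],
    [0.05,0.0015,0,0,0,0],
    [0.06,0.0015,0,0,0,0],
    [0.064,0.0015,0,0,0,0],
    [0.064,0.0015,0,0,0,0]
  ]
}}

```text
time_s: 22.85
tcp_pos: [0.6438, 0.0048, -0.0033]
tcp_rot: [0.567, 0.423, 0.567, -0.422]
wrist_force: [0.7, -0.4, -4.7]
gripper_width: 0.517
```

Request:
{"api": "jog_arm", "payload": {
  "targets": [
    [0,0,0,0,0,0],
    [0,0,0,0,0,0],
    [0,0,0,0,0,0],
    [-0.04,0,0,0,0,0],
    [-0.08,0,0,0,0,0],
    [-0.12,-0.02,0,0,0,0],
    [-0.14,-0.06,0,0,0,0],
    [-0.14,-0.06,0,0,0,0],
    [-0.14,-0.06,0,0,0,0]
  ],
  "grip": 0.65
}}

```text
time_s: 23.98
tcp_pos: [0.5865, -0.0123, 0.1363]
tcp_rot: [0.567, 0.423, 0.567, -0.422]
wrist_force: [0.4, 0.0, 0.4]
gripper_width: 0.649
```

```bash
python3 look.py w13;python3 - <<'E'
from mv import *; from rig import manip
plan(manip.state(),[.639,-.123,.13],-.053)
E
```

```text
t 23.98 tcp [ 0.5865 -0.0123  0.1363] yaw -73.37 grip 0.649 F [0.4 0.  0.4] q [ 0.12  0.45 -0.26  1.73  0.14  0.98 -1.48]
shift [0.0058 0.0185 0.1212] turn [-70.3  -0.   -0. ]
```

View pics/w13.png

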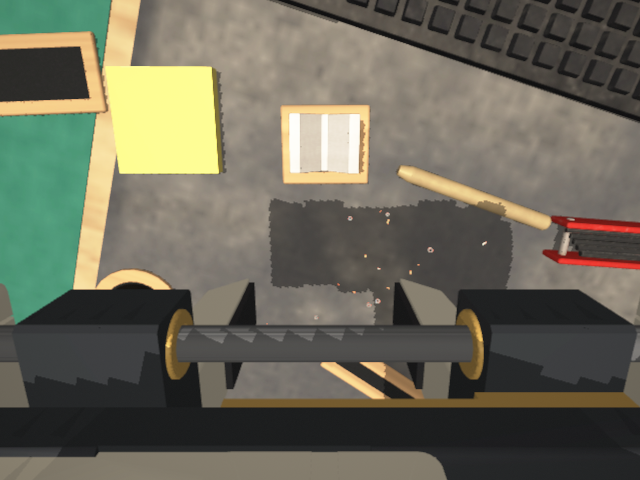

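```bash
python3 - <<'E'
from seg import *; import pickle
st,w=pickle.load(open("w.pkl","rb"))
r=run({"w":w},dict(brass_drift=("wood",(.639,-.123,-.05)),pad_block=("wood",(.6425,.005,.28)),hex_set=("red",(.6357,-.2404,.225))),"fw13",{"w":(250,0,640,300,2)})
MODEL["vbase"]=None
im=cv2.imread("pics/fw13_w.png")
for zz in (.005,.041):
    q=project(w,place(np.array([[-.02,-.024,zz],[.02,-.024,zz],[.02,.024,zz],[-.02,.024,zz]]),(.6427,.0045,.29)))
    cv2.polylines(im,[np.int32((q-[250,0]+.5)*2)],True,(0,255,0),1)
cv2.imwrite("pics/fw13_w.png",im)
E
```

```text
brass_drift [ 0.638  -0.1215 -0.0495] [([0.638, -0.1215, -0.0495], 0.072)]
pad_block [0.6426 0.0041 0.2908] [([0.6426, 0.0041, 0.2908], 0.013)]
hex_set [ 0.6351 -0.2413  0.2063] [([0.6351, -0.2413, 0.2063], 0.133)]
```

View pics/fw13_w.png

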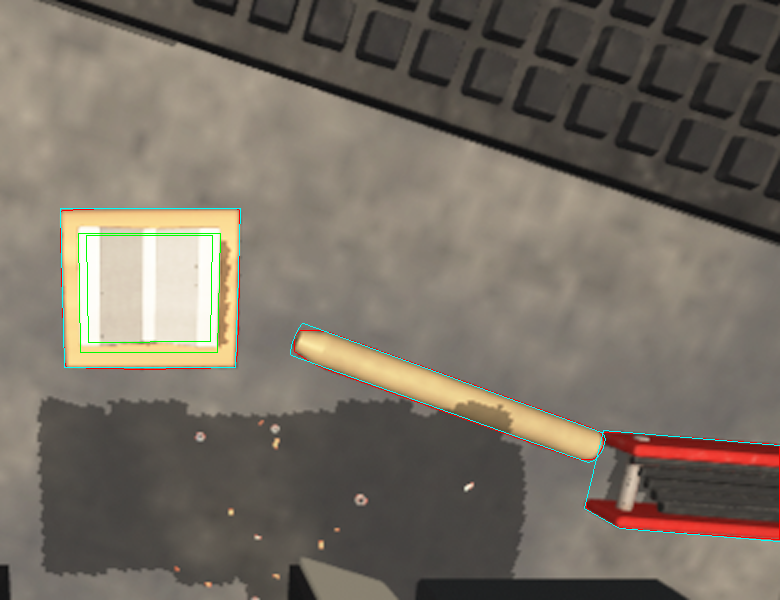

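```bash
python3 - <<'E'
from mv import *; from rig import manip
plan(manip.state(),[.638,-.1225,.05],-.05)
E
```

```text
shift [0.0858 0.0177 0.1205] turn [-70.5  -0.   -0. ]
```

Request:
{"api": "jog_arm", "payload": {
  "targets": [
    [0,0.005,0.04,-10,0,0],
    [0,0.01,0.08,-20,0,0],
    [0,0.0177,0.12,-30,0,0],
    [0,0.0177,0.1205,-40,0,0],
    [0,0.0177,0.1205,-50,0,0],
    [0.02,0.0177,0.1205,-60,0,0],
    [0.05,0.0177,0.1205,-70.5,0,0],
    [0.0858,0.0177,0.1205,-70.5,0,0],
    [0.0858,0.0177,0.1205,-70.5,0,0],
    [0.0858,0.0177,0.1205,-70.5,0,0],
    [0.0858,0.0177,0.1205,-70.5,0,0]
  ],
  "grip": 0.5
}}

```text
time_s: 25.4
tcp_pos: [0.6387, -0.1226, 0.052]
tcp_rot: [0.708, 0.018, 0.706, -0.018]
wrist_force: [-0.0, 0.2, 0.9]
gripper_width: 0.498
```

```bash
python3 look.py w14;python3 - <<'E'
from mv import *; from rig import manip
plan(manip.state(),[.638,-.1225,-.0155],-.05)
E
```

```text
t 25.4 tcp [ 0.6387 -0.1226  0.052 ] yaw -2.86 grip 0.498 F [-0.   0.2  0.9] q [ 0.42  0.67 -0.49  1.63  0.38  0.93 -0.25]
shift [ 0.0674  0.0002 -0.0007] turn [0.  0.1 0. ]
```

View pics/w14.png

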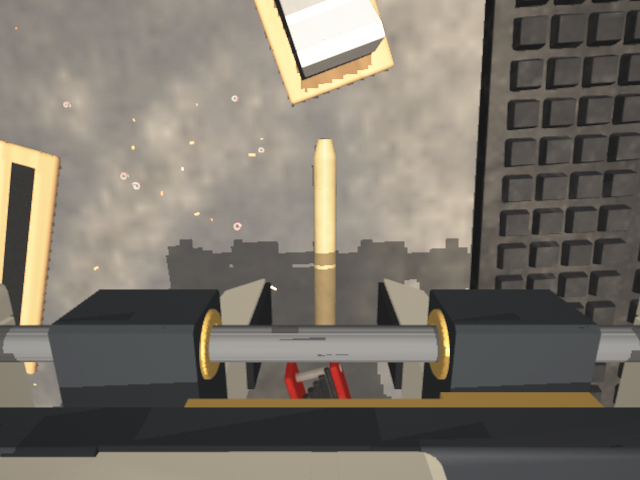

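Request:
{"api": "jog_arm", "payload": {
  "targets": [
    [0.025,0,-0.0005,0,0,0],
    [0.04,0,-0.0005,0,0,0],
    [0.05,0,-0.0005,0,0,0],
    [0.055,0,-0.0005,0,0,0]
  ]
}}

```text
time_s: 25.95
tcp_pos: [0.6369, -0.1228, -0.0049]
tcp_rot: [0.707, 0.018, 0.707, -0.018]
wrist_force: [-0.7, -0.6, -0.1]
gripper_width: 0.501
```

Request:
{"api": "jog_arm", "payload": {
  "targets": [
    [0.004,0,0,0,0,0],
    [0.0085,0,0,0,0,0],
    [0.0085,0,0,0,0,0]
  ]
}}

```text
time_s: 26.32
tcp_pos: [0.6368, -0.1228, -0.0132]
tcp_rot: [0.707, 0.018, 0.707, -0.018]
wrist_force: [-1.1, 0.5, 0.1]
gripper_width: 0.5
```

Request:
{"api": "jog_arm", "payload": {
  "targets": [
    [0,0,0,0,0,0],
    [0,0,0,0,0,0],
    [0,0,0,0,0,0],
    [0,0,0,0,0,0],
    [0,0,0,0,0,0],
    [0,0,0,0,0,0]
  ],
  "grip": 0,
  "grip_force": 30
}}

```text
time_s: 27.08
tcp_pos: [0.637, -0.1228, -0.013]
tcp_rot: [0.707, 0.018, 0.707, -0.018]
wrist_force: [0.6, 0.1, 0.4]
gripper_width: 0.006
```

```bash
python3 look.py w15;python3 - <<'E'
from mv import *; from rig import manip
plan(manip.state(),[.4465,-.126,.06],-.345)
E
```

```text
t 27.07 tcp [ 0.637  -0.1228 -0.013 ] yaw -2.86 grip 0.006 F [0.6 0.1 0.4] q [ 0.4   0.75 -0.46  1.68  0.42  0.82 -0.29]
shift [-0.0731 -0.0127 -0.1901] turn [16.9  0.  -0. ]
```

View pics/w15.png

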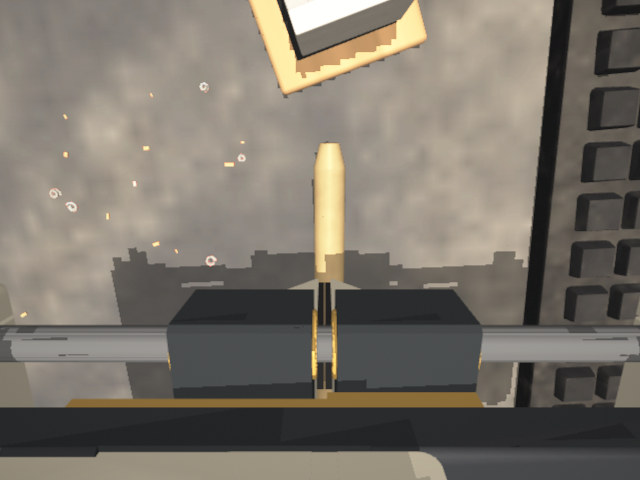

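Request:
{"api": "jog_arm", "payload": {
  "targets": [
    [0,0,0,0,0,0],
    [0,0,0,0,0,0],
    [0,0,0,0,0,0],
    [0,0,0,0,0,0],
    [0.004,0,0.001,0,0,0],
    [0.008,0,0.001,0,0,0],
    [0.008,0,0.001,0,0,0]
  ],
  "grip": 0.45
}}

```text
time_s: 28.0
tcp_pos: [0.6375, -0.1228, -0.0218]
tcp_rot: [0.707, 0.018, 0.707, -0.018]
wrist_force: [-0.2, -0.9, 0.5]
gripper_width: 0.453
```

Request:
{"api": "jog_arm", "payload": {
  "targets": [
    [0.001,0,0,0,0,0],
    [0.002,0,0,0,0,0],
    [0.002,0,0,0,0,0]
  ]
}}

```text
time_s: 28.38
tcp_pos: [0.6379, -0.1229, -0.0231]
tcp_rot: [0.707, 0.018, 0.707, -0.018]
wrist_force: [0.5, -0.1, -0.2]
gripper_width: 0.452
```

```bash
python3 - <<'E'
from mv import *; from rig import manip
o=[]
for n,(x0,y0) in (("scene",(240,140)),("side",(230,110))):
    c=manip.capture(n); st=manip.state(); print(n,st["tcp_pos"],st["wrist_force"])
    o.append(cv2.resize(c["frame"][y0:y0+100,x0:x0+120],(400,333),interpolation=cv2.INTER_CUBIC))
cv2.imwrite("pics/chk3.png",np.hstack(o))
E
```

```text
scene [ 0.63793035 -0.12280436 -0.02304697] [ 0.09450267 -1.16976443  0.32422164]
side [ 0.63797313 -0.12287041 -0.02301709] [ 1.11712045 -0.58565474  0.92936221]
```

View pics/chk3.png

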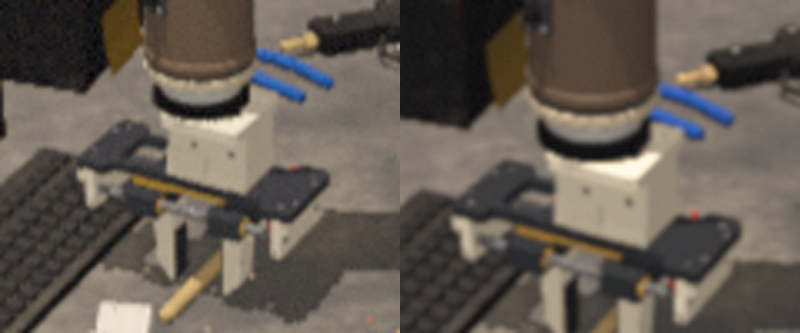

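Request:
{"api": "jog_arm", "payload": {
  "targets": [
    [0,0,0,0,0,0],
    [0,0,0,0,0,0],
    [0,0,0,0,0,0],
    [0,0,0,0,0,0],
    [0,0,0,0,0,0]
  ],
  "grip": 0,
  "grip_force": 30
}}

```text
time_s: 29.1
tcp_pos: [0.638, -0.1228, -0.0231]
tcp_rot: [0.707, 0.018, 0.707, -0.018]
wrist_force: [1.0, 0.5, 0.2]
gripper_width: 0.139
```

Request:
{"api": "jog_arm", "payload": {
  "targets": [
    [-0.01,0,0,0,0,0],
    [-0.03,0,0,0,0,0],
    [-0.06,0,0,0,0,0],
    [-0.08,0,0,0,0,0],
    [-0.08,0,0,0,0,0],
    [-0.08,0,0,0,0,0]
  ]
}}

```text
time_s: 29.85
tcp_pos: [0.6374, -0.123, 0.0564]
tcp_rot: [0.707, 0.018, 0.707, -0.018]
wrist_force: [-0.2, 0.2, -1.6]
gripper_width: 0.139
```

```bash
python3 look.py w16;python3 - <<'E'
from mv import *; from rig import manip
plan(manip.state(),[.4465,-.126,.06],-.345)
o=[]
for n,(x0,y0) in (("scene",(240,120)),("side",(230,90))):
    c=manip.capture(n); st=manip.state()
    o.append(cv2.resize(c["frame"][y0:y0+120,x0:x0+120],(400,400),interpolation=cv2.INTER_CUBIC))
cv2.imwrite("pics/chk4.png",np.hstack(o))
E
```

```text
t 29.85 tcp [ 0.6374 -0.123   0.0564] yaw -2.87 grip 0.139 F [-0.2  0.2 -1.6] q [ 0.43  0.67 -0.49  1.63  0.37  0.94 -0.25]
shift [-0.0038 -0.0125 -0.1902] turn [16.9 -0.1  0. ]
```

View pics/w16.png

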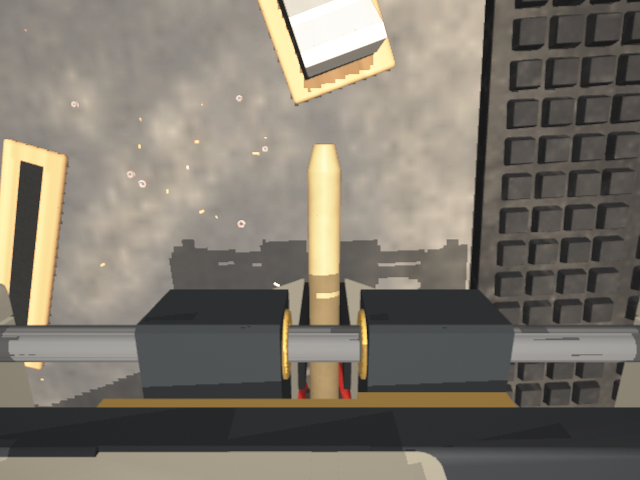

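View pics/chk4.png

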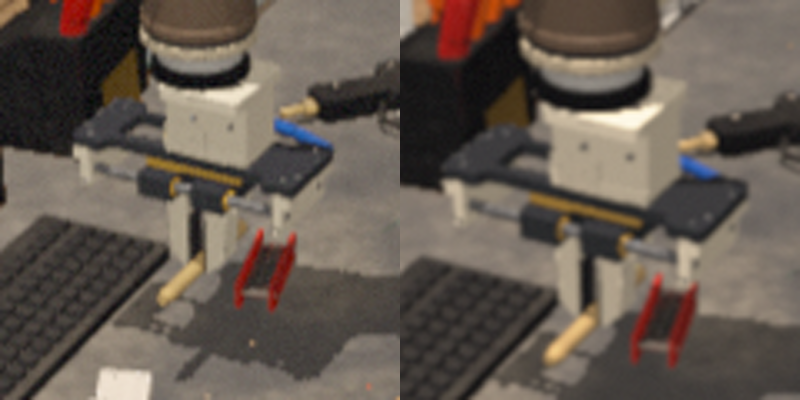

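Request:
{"api": "jog_arm", "payload": {
  "targets": [
    [-0.01,-0.002,-0.03,3,0,0],
    [-0.01,-0.004,-0.07,6,0,0],
    [-0.01,-0.008,-0.11,10,0,0],
    [-0.004,-0.01,-0.14,14,0,0],
    [-0.004,-0.012,-0.17,16.9,0,0],
    [-0.004,-0.0125,-0.19,16.9,0,0],
    [-0.004,-0.0125,-0.19,16.9,0,0],
    [-0.004,-0.0125,-0.19,16.9,0,0],
    [-0.004,-0.0125,-0.19,16.9,0,0]
  ]
}}

```text
time_s: 31.12
tcp_pos: [0.4485, -0.1257, 0.0609]
tcp_rot: [0.697, 0.121, 0.696, -0.121]
wrist_force: [-0.6, 0.5, -1.7]
gripper_width: 0.139
```

```bash
python3 look.py w17;python3 - <<'E'
from seg import *; import pickle
st,w=pickle.load(open("w.pkl","rb"))
im=w["frame"].copy()
for m,col in (("o_rod",(0,255,0)),("pad_rod",(255,255,0))):
    q=project(w,place(MODEL[m],(.4466,-.1267,-.345))); cv2.polylines(im,[np.int32(cv2.convexHull(q.astype(np.float32)))],True,col,1)
cv2.imwrite("pics/w17o.png",im)
E
```

```text
t 31.12 tcp [ 0.4485 -0.1257  0.0609] yaw -19.75 grip 0.139 F [-0.6  0.5 -1.7] q [ 0.53  0.41 -0.48  2.08  0.28  0.71 -0.47]
```

View pics/w17o.png

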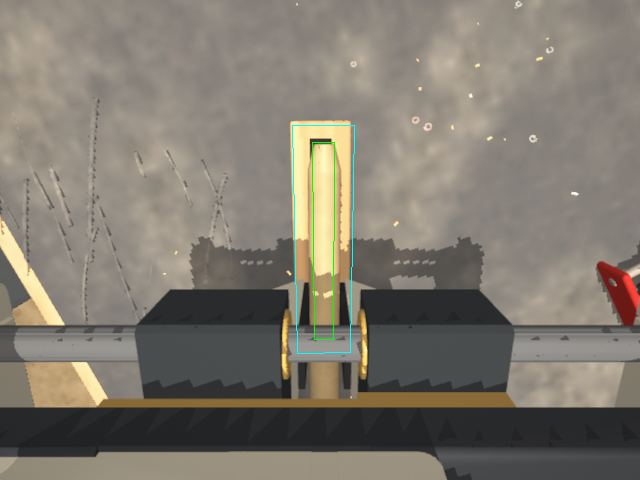

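```bash
python3 - <<'E'
from mv import *; from rig import manip
plan(manip.state(),[.4463,-.1255,-.0175],-.345)
E
```

```text
shift [ 0.0783 -0.0006 -0.0021] turn [ 0.  0. -0.]
```

Request:
{"api": "jog_arm", "payload": {
  "targets": [
    [0.03,-0.0005,-0.002,0,0,0],
    [0.055,-0.0005,-0.002,0,0,0],
    [0.07,-0.0005,-0.002,0,0,0],
    [0.0775,-0.0005,-0.002,0,0,0],
    [0.0775,-0.0005,-0.002,0,0,0]
  ]
}}

```text
time_s: 31.8
tcp_pos: [0.4457, -0.1255, -0.0167]
tcp_rot: [0.697, 0.121, 0.697, -0.121]
wrist_force: [-0.4, 0.4, -0.9]
gripper_width: 0.14
```

```bash
python3 look.py w18
```

```text
t 31.8 tcp [ 0.4457 -0.1255 -0.0167] yaw -19.75 grip 0.14 F [-0.4  0.4 -0.9] q [ 0.46  0.53 -0.39  2.15  0.4   0.53 -0.57]
```

View pics/w18.png

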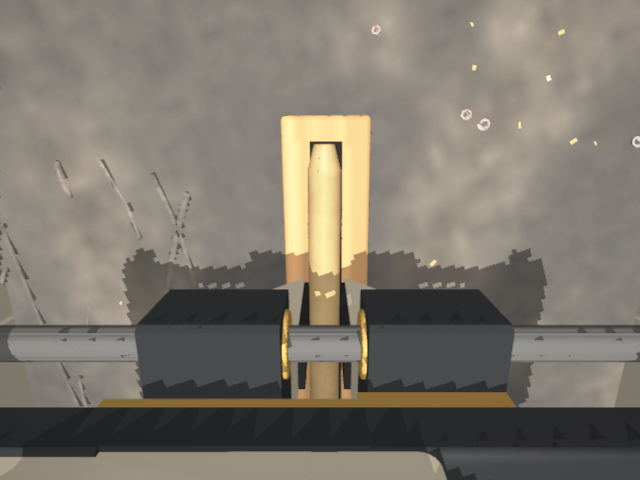

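Request:
{"api": "jog_arm", "payload": {
  "targets": [
    [0.0008,0.001,0,0,0,0],
    [0.0008,0.001,0,0,0,0]
  ]
}}

```text
time_s: 32.1
tcp_pos: [0.4463, -0.1247, -0.0169]
tcp_rot: [0.697, 0.121, 0.696, -0.121]
wrist_force: [-0.5, 0.4, -2.1]
gripper_width: 0.139
```

Request:
{"api": "jog_arm", "payload": {
  "targets": [
    [0,0,0,0,0,0],
    [0,0,0,0,0,0],
    [0,0,0,0,0,0],
    [-0.03,0,0,0,0,0],
    [-0.08,0,0,0,0,0],
    [-0.12,0,0,0,0,0],
    [-0.14,-0.03,0,0,0,0],
    [-0.14,-0.03,0,0,0,0],
    [-0.14,-0.03,0,0,0,0]
  ],
  "grip": 0.45
}}

```text
time_s: 33.22
tcp_pos: [0.4354, -0.1527, 0.1223]
tcp_rot: [0.696, 0.122, 0.697, -0.121]
wrist_force: [0.1, 0.4, -0.6]
gripper_width: 0.449
```

```bash
python3 look.py w19; python3 - <<'E'
from mv import *; from rig import manip
plan(manip.state(),[.6357,-.2404,.06],.223)
E
```

```text
t 33.23 tcp [ 0.4354 -0.1527  0.1223] yaw -19.79 grip 0.449 F [ 0.1  0.4 -0.6] q [ 0.65  0.31 -0.52  2.02  0.2   0.85 -0.33]
shift [ 0.0618 -0.0153  0.2184] turn [-32.5  -0.1  -0. ]
```

View pics/w19.png

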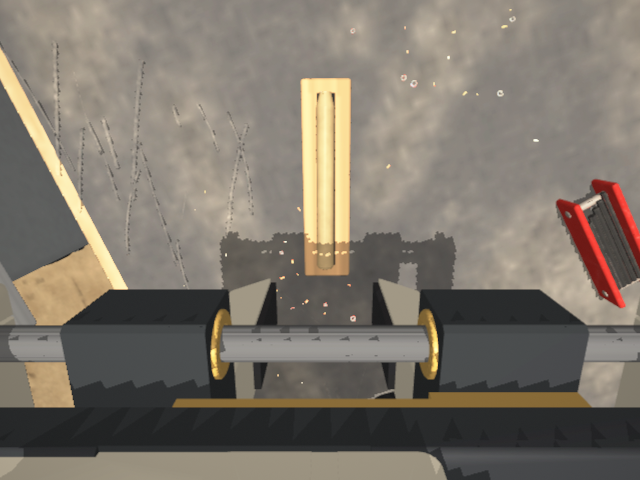

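Request:
{"api": "jog_arm", "payload": {
  "targets": [
    [0,-0.003,0.04,-6,0,0],
    [0,-0.006,0.09,-13,0,0],
    [0.01,-0.01,0.14,-20,0,0],
    [0.03,-0.013,0.18,-27,0,0],
    [0.05,-0.0155,0.21,-32.5,0,0],
    [0.062,-0.0155,0.2185,-32.5,0,0],
    [0.062,-0.0155,0.2185,-32.5,0,0],
    [0.062,-0.0155,0.2185,-32.5,0,0],
    [0.062,-0.0155,0.2185,-32.5,0,0]
  ],
  "grip": 0.7
}}

```text
time_s: 34.4
tcp_pos: [0.636, -0.2411, 0.0618]
tcp_rot: [0.703, -0.079, 0.702, 0.078]
wrist_force: [0.1, 0.2, 0.1]
gripper_width: 0.701
```

```bash
python3 look.py w20; python3 - <<'E'
from mv import *; from rig import manip
plan(manip.state(),[.6357,-.2404,-.018],.223)
E
```

```text
t 34.4 tcp [ 0.636  -0.2411  0.0618] yaw 12.74 grip 0.701 F [0.1 0.2 0.1] q [ 0.62  0.72 -0.55  1.54  0.42  1.01  0.18]
shift [ 0.0798  0.001  -0.0002] turn [-0.   0.1  0.1]
```

View pics/w20.png

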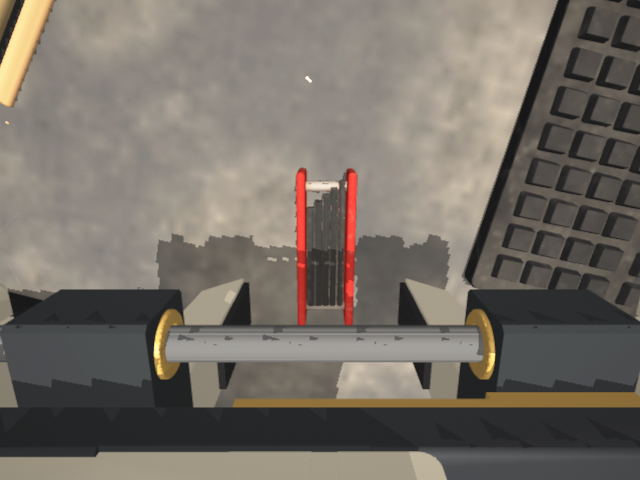

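Request:
{"api": "jog_arm", "payload": {
  "targets": [
    [0.03,0.001,0,0,0,0],
    [0.055,0.001,0,0,0,0],
    [0.07,0.001,0,0,0,0],
    [0.0795,0.001,0,0,0,0],
    [0.0795,0.001,0,0,0,0]
  ]
}}

```text
time_s: 35.08
tcp_pos: [0.6358, -0.2404, -0.019]
tcp_rot: [0.703, -0.078, 0.703, 0.078]
wrist_force: [-0.8, 0.4, 0.1]
gripper_width: 0.699
```

Request:
{"api": "jog_arm", "payload": {
  "targets": [
    [0,0,0,0,0,0],
    [0,0,0,0,0,0],
    [0,0,0,0,0,0],
    [0,0,0,0,0,0],
    [0,0,0,0,0,0]
  ],
  "grip": 0.1,
  "grip_force": 30
}}

```text
time_s: 35.7
tcp_pos: [0.6362, -0.2405, -0.0185]
tcp_rot: [0.703, -0.079, 0.703, 0.078]
wrist_force: [0.0, -0.0, 3.1]
gripper_width: 0.369
```

```bash
python3 look.py w21; python3 - <<'E'
from mv import *; from rig import manip
plan(manip.state(),[.628,.2335,.08],.313)
E
```

```text
t 35.7 tcp [ 0.6362 -0.2405 -0.0185] yaw 12.74 grip 0.369 F [ 0.  -0.   3.1] q [ 0.59  0.8  -0.5   1.59  0.47  0.87  0.13]
shift [-0.0986  0.4641  0.0966] turn [-5.2  0.   0. ]
```

View pics/w21.png

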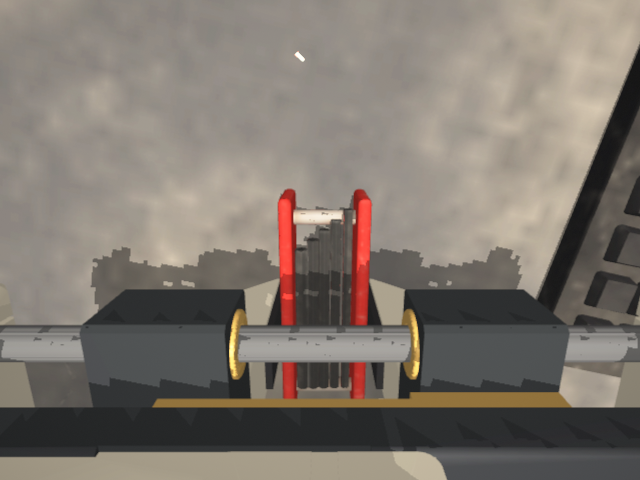

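Request:
{"api": "jog_arm", "payload": {
  "targets": [
    [-0.03,0,0,0,0,0],
    [-0.07,0.005,0,0,0,0],
    [-0.1,0.04,0.008,0,0,0],
    [-0.1,0.085,0.017,-1,0,0],
    [-0.1,0.13,0.027,-2,0,0],
    [-0.1,0.175,0.036,-2,0,0],
    [-0.1,0.22,0.046,-3,0,0],
    [-0.1,0.265,0.055,-3,0,0],
    [-0.1,0.31,0.064,-4,0,0],
    [-0.1,0.355,0.074,-5.2,0,0],
    [-0.1,0.39,0.081,-5.2,0,0],
    [-0.1,0.39,0.081,-5.2,0,0]
  ]
}}

```text
time_s: 37.25
tcp_pos: [0.6275, 0.1626, 0.081]
tcp_rot: [0.698, -0.111, 0.698, 0.113]
wrist_force: [-0.2, -0.6, -1.3]
gripper_width: 0.369
```

```bash
python3 look.py w22; python3 - <<'E'
from mv import *; from rig import manip
from seg import *; import pickle
st,w=pickle.load(open("w.pkl","rb"))
r=run({"w":w},dict(o_bar=("dark",(.628,.2335,.313))),"fw22",{"w":(150,0,540,300,2)})
plan(manip.state(),[.628,.2335,.03],.313)
E
```

```text
t 37.25 tcp [0.6275 0.1626 0.081 ] yaw 18.27 grip 0.369 F [-0.2 -0.6 -1.3] q [ 0.04  0.66 -0.59  1.61  0.42  1.01 -0.36]
o_bar [0.6268 0.2332 0.3232] [([0.6268, 0.2332, 0.3232], 0.042)]
shift [0.0507 0.0703 0.023 ] turn [ 0.2 -0.  -0. ]
```

View pics/fw22_w.png

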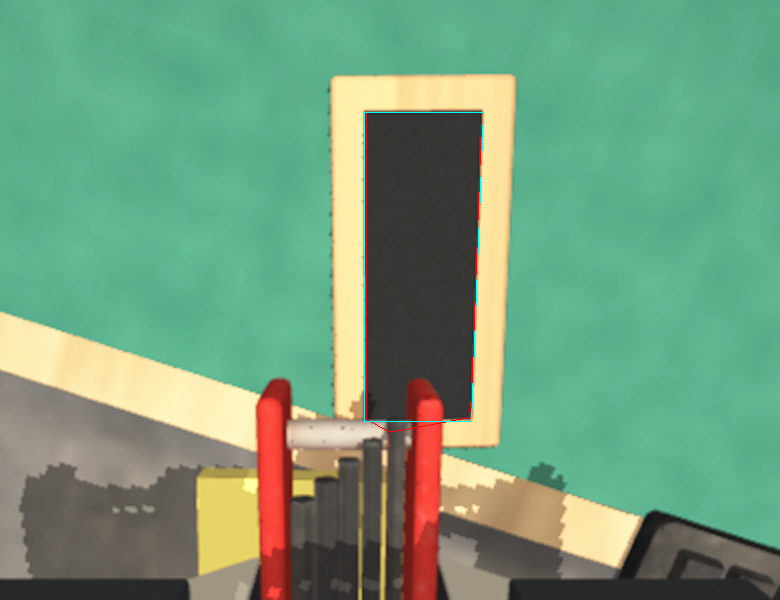

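Request:
{"api": "jog_arm", "payload": {
  "targets": [
    [0,0.03,0.01,0,0,0],
    [0,0.06,0.02,0,0,0],
    [0.02,0.07,0.0225,0,0,0],
    [0.05,0.07,0.0225,0,0,0],
    [0.05,0.07,0.0225,0,0,0],
    [0.05,0.07,0.0225,0,0,0]
  ]
}}

```text
time_s: 38.05
tcp_pos: [0.629, 0.23, 0.0311]
tcp_rot: [0.698, -0.11, 0.699, 0.11]
wrist_force: [0.7, 0.3, -1.4]
gripper_width: 0.366
```

```bash
python3 look.py w23; python3 - <<'E'
from mv import *; from rig import manip
plan(manip.state(),[.6277,.2328,-.013],.316)
E
```

```text
t 38.05 tcp [0.629  0.23   0.0311] yaw 17.86 grip 0.366 F [ 0.7  0.3 -1.4] q [-0.08  0.74 -0.56  1.59  0.46  0.95 -0.49]
shift [ 0.0448  0.0026 -0.001 ] turn [-0.2  0.   0. ]
```

View pics/w23.png

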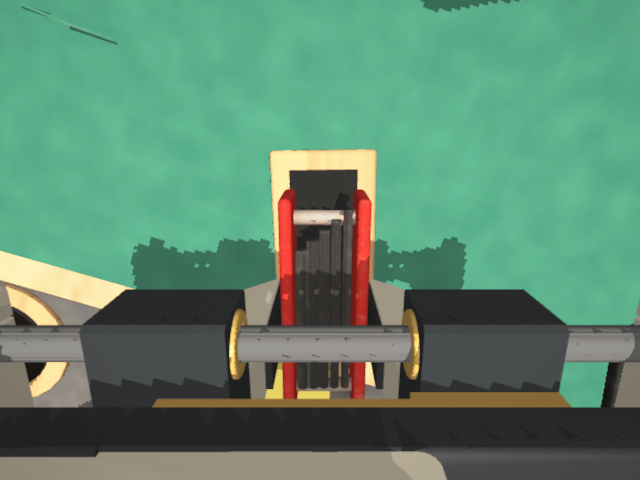

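Request:
{"api": "jog_arm", "payload": {
  "targets": [
    [0.02,0.0025,-0.001,0,0,0],
    [0.033,0.0025,-0.001,0,0,0],
    [0.04,0.0025,-0.001,0,0,0],
    [0.0435,0.0025,-0.001,0,0,0],
    [0.0435,0.0025,-0.001,0,0,0]
  ]
}}

```text
time_s: 38.72
tcp_pos: [0.627, 0.2335, -0.0125]
tcp_rot: [0.698, -0.11, 0.699, 0.11]
wrist_force: [0.4, -1.0, -1.5]
gripper_width: 0.366
```

```bash
python3 look.py w24
```

```text
t 38.73 tcp [ 0.627   0.2335 -0.0125] yaw 17.94 grip 0.366 F [ 0.4 -1.  -1.5] q [-0.1   0.79 -0.54  1.61  0.49  0.88 -0.52]
```

View pics/w24.png

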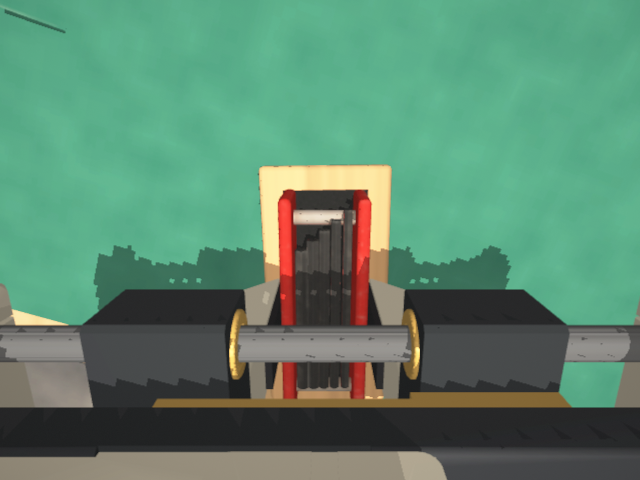

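Request:
{"api": "jog_arm", "payload": {
  "targets": [
    [0.0008,0,0,0,0,0],
    [0.0008,0,0,0,0,0]
  ]
}}

```text
time_s: 39.02
tcp_pos: [0.6272, 0.2335, -0.0129]
tcp_rot: [0.699, -0.11, 0.698, 0.11]
wrist_force: [0.5, -0.1, -1.8]
gripper_width: 0.368
```

Request:
{"api": "jog_arm", "payload": {
  "targets": [
    [0,0,0,0,0,0],
    [0,0,0,0,0,0],
    [0,0,0,0,0,0],
    [-0.03,0,0,0,0,0],
    [-0.08,0,0,0,0,0],
    [-0.12,0,0,0,0,0],
    [-0.16,-0.03,-0.02,0,0,0],
    [-0.18,-0.08,-0.04,0,0,0],
    [-0.2,-0.1,-0.06,0,0,0],
    [-0.2,-0.1,-0.06,0,0,0],
    [-0.2,-0.1,-0.06,0,0,0],
    [-0.2,-0.1,-0.06,0,0,0]
  ],
  "grip": 0.65
}}

```text
time_s: 40.52
tcp_pos: [0.6003, 0.1212, 0.1861]
tcp_rot: [0.698, -0.111, 0.699, 0.111]
wrist_force: [0.3, 0.8, 0.5]
gripper_width: 0.65
```

```bash
python3 look.py w25; python3 - <<'E'
from mv import *; from rig import manip; import pickle
from seg import *
c=manip.capture("scene"); s=manip.capture("side"); st,w=pickle.load(open("w.pkl","rb"))
pickle.dump((c,s),open("cap1.pkl","wb"))
o=[cv2.resize(c["frame"][190:400,200:420],(400,382),interpolation=cv2.INTER_CUBIC),cv2.resize(s["frame"][180:440,180:400],(330,382),interpolation=cv2.INTER_CUBIC)]
cv2.imwrite("pics/fin.png",np.hstack(o))
E
```

```text
t 40.52 tcp [0.6003 0.1212 0.1861] yaw 18.05 grip 0.65 F [0.3 0.8 0.5] q [ 0.15  0.51 -0.64  1.58  0.32  1.16 -0.25]
```

View pics/w25.png

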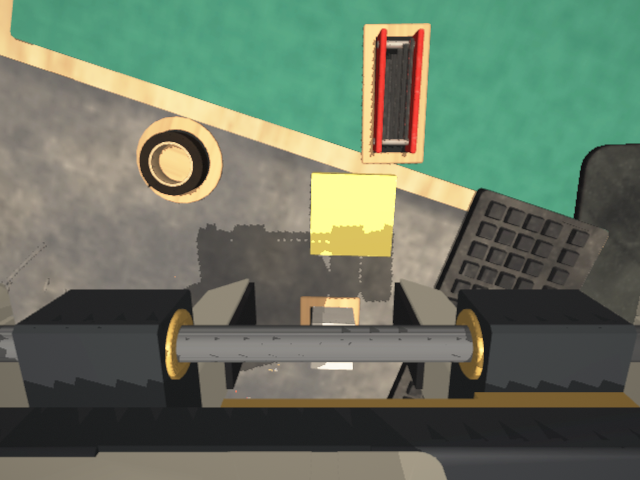

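View pics/fin.png

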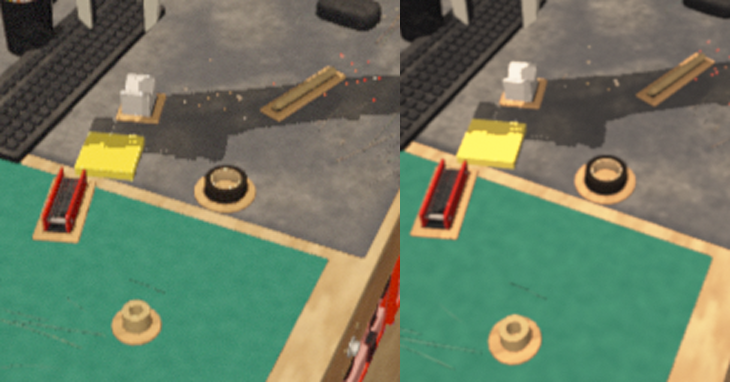

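```bash
python3 - <<'E'
from seg import *; import pickle
st,w=pickle.load(open("w.pkl","rb")); im=cv2.resize(w["frame"][0:220,120:460],None,fx=2.3,fy=2.3,interpolation=cv2.INTER_CUBIC)
P=dict(tape_roll=((.461,.1195,0),"pad_large_round"),hex_set=((.6275,.2328,.32),"pad_bar"))
for n,(p,pd) in P.items():
    q=place(MODEL[n],p)+[0,0,.005]
    for m in (q,place(MODEL[pd],p)):
        cv2.polylines(im,[np.int32((cv2.convexHull(project(w,m).astype(np.float32))-np.float32([120,0])+.5)*2.3)],True,(255,0,255) if m is q else (0,255,0),1)
cv2.imwrite("pics/fo.png",im)
E
```

```text
(no output)
```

View pics/fo.png

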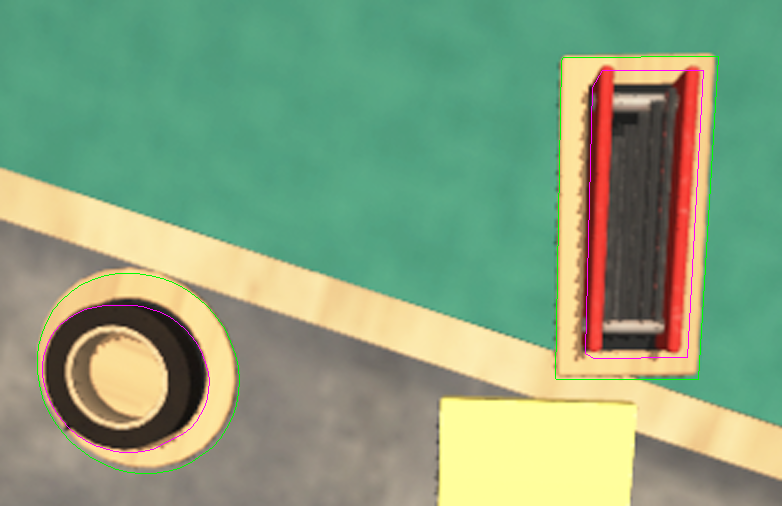

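```bash
python3 -c "
from rig import manip
print(manip.job_done()); print(manip.state()['time_s'])"
```

```text
the job is handed in; nothing more can be done
None
the job is handed in; nothing more can be done
```

All five things are on their pads, and I handed the job in with the robot's clock at about 40 s of the 120 s allowed. The rig gives no verdict.

**How it went**
- I found the poses by fitting model shapes to the scene, side and wrist pictures. The cameras agreed to about 2–4 mm.
- The order was bush, tape, V-block, drift, then hex set. Each was gripped squarely, lifted, set down and released about 1 mm or less above its pad.

**What disagreed**
- The fingertips end roughly 26 mm or more short of the reported TCP. The first two closings on the bush and the first on the drift shut above the part. I then went lower, to reported z of about −16 mm for the bush and −23 mm for the drift, and both gripped. The parts were not seen to move.
- The wrist force readings stayed under 8 N throughout.

**Last checks**
- **V-block:** the wrist picture overlay shows it about 2 mm off centre.
- **Tape and hex set:** the overlays show each about 2–3 mm off or less.
- **Bush:** within about 1 mm of the pad centre by unprojecting the picture.
- **Drift:** judged by eye only; it covers its outline and is lined up with it.
- The final scene and side pictures show all five flat on their pads, the right way up, with the gripper clear of everything. I did not measure heights or tilt directly.

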